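Clamp a resin bone block in the quick-release trimming vise

ROBOT

A 6-joint arm with a two-finger parallel gripper is mounted at the origin on the work surface. World frame = base frame: x ahead of the robot, y to its left, z up, the work surface at z = 0. Lengths are in mm, angles in rad, forces in N, time in s.
With the tool pointing down it reaches from about 275 to 750 mm from the base axis. Payload 10.2 kg.
Tool frame: the origin (TCP) lies at the very end of the fingers, on their centre line; the grasp point (between the pads) lies 19 mm behind it; z points along the fingers, y is the direction in which the jaws open and shut (so a half turn about z gives the same grasp; the last joint's range is limited). The gripper opens to 85 mm and grips with 20 to 120 N. Pads are 22 mm wide; open, the fingers measure 114 mm over their backs; the gripper's body (76 mm by 85 mm) begins 54 mm behind the grasp point. The pads swing forward as they close: fully open they stand 13 mm farther back than shut.
Start: joints at [1.114, 0.313, 1.498, -0, 1.331, -0.223], TCP at [121.642, 510.719, 231.294] pointing down, gripper open.
Joint ranges: [-2.94, 2.94], [-0.97, 2.17], [0.19, 2.56], [-1.23, 4.37], [0.02, 3.11], [-2.88, 2.88]. Speed limits (rad/s): [2.39, 2.39, 3.01, 3.14, 3.14, 3.14].

INTERFACE

Orientations are given as a unit quaternion [w, x, y, z].
In Python, from rig import * gives the robot as it stands. The module is installed in compiled form; this text tells all that it offers.
- The arm moves only by the shell command python3 -m crank 'ROWS' [FORCE]. ROWS is a JSON object of lists of equal length, an entry for each row: "dp": the shift along the world's x, y, z in cm, a list of three; "delta_rot": the turn, a rotation vector about the world's x, y, z in degrees, a list of three; "claw": the closure in counts, from 0 (fully open) to 255 (shut). A call has 1 to 10 rows; each row shifts and turns the commanded pose from where the row before left it; what a row does not reach is not made up. A row lasts 1/10 s, in which the tool goes at most 50 mm and 8.59 degrees, less where a joint would pass 70% of its speed; a pose out of reach is approached as far as the arm can. A call is refused whole if a number of a shift passes 5 or a number of a turn 8.59, either way. A call with a gripper value outside its range is refused whole. The fingers move at their own pace and stop on an object; FORCE is the grip in N (left out, the last holds). Time passes only in rows, so rows that do not move let the fingers close. It gives the time, the measured TCP pose, the force and the opening at its end, in the units of the state.
- sense(): the state, without advancing time (a new reading comes with each control period).
- capture(name): name is "scene" or "top" or "wrist"; returns (picture, depth): 400x640x3 uint8, red, green, blue; 400x640 float32, mm along the optical axis (not along the pixel's ray), 0 where there is no reading.
- camera_model(name): a dict with "fx", "fy", "cx", "cy" (pixels), "cam_to_world" (4x4, takes a point from camera to world coordinates); the wrist camera has in their place "T_tool_cam" (4x4, takes a point from camera to tool coordinates, whose origin is the TCP and whose axes are the flange's). Camera axes: x right, y up, looking along -z (the intrinsics and any distortion apply to the point x, -y, -z); pixel columns grow to the right and rows downward; lengths in mm; the calibration is good to about 2 mm. A picture is of the moment at which its call begins: read the wrist's pose just before it. camera_model takes no time and is no camera call.
- finish_job(): hands the job in, once; it reports no verdict.
Trained networks look in the newest picture that a camera, given by its name, has taken for a name from the list of things; names that differ only in an ending like _2 or _b are one class to them, and where a whole thing is asked for, a point or a joint stands for the part that bears it (a point fixed in the world has none). Each returns a list of dicts, best first, with "p" (0 to 1); they miss things now and then, are a little off and sometimes report something else, mostly with a low value. They report only what shows in the picture. A call takes as long as a camera call.
- boxes_of(camera, target): "centre" ([column, row] in pixels, amid what is visible of it).
- masks_of(camera, target): "region" (400x640 bool, what is visible of it) and "centre" ([column, row] in pixels, amid what is visible of it).
- pinpoint(camera, target): "centre" ([column, row] in pixels: a listed point, or the origin of a listed thing).
The state is a dict: "time_s": time; "joints": joint angles; "dq": joint speeds; "tau": joint torques, N m; "eef_pos": TCP position; "ee_rot": TCP orientation; "force": force on the tool from outside, world axes, zero at the start; "wrist_torque": the same for the moment, N m; "grip_width": opening from 0.0 (shut) to 1.0 (fully open).
Only numpy, scipy, OpenCV 4.12 (cv2) and the standard library are available. Lean on these libraries where they do the work, as an engineer would, in place of code of your own. Each camera call takes 0.05 s, during which the arm holds its last target.

TASK

The rectangular resin block is lying flat on the bench. Stand it on its long narrow side on the vise's bed, crosswise between the jaws, then press the release lever, slide the jaw up to the block, let the lever spring back, and turn the crank clockwise until the block is clamped tight. Leave everything else on the bench where it is, and let go of everything at the end.

Things in the scene. Friction and masses are not known exactly. Their poses are not given: they have to be found in the camera images.
- block: Resin block: plain pale rectangular block, about 80 g, 40 mm (its x) by 68 mm (its y, the long way) by 24 mm (its z); brown bone shows in its two small 40 x 24 mm ends. Starts lying flat on a 68 x 40 mm face. Origin: centre of the face it starts on.
- block_mid (a point): Middle of the block, same axes. In the vise the block must stand on a 68 x 24 mm face (its x upright, either way up), its 68 x 40 mm faces towards the jaws.
- vise: Grey bench vise, bolted down. Origin: under its middle, on the bench. x points from the crank to the fixed jaw (the moving jaw closes along +x), y to the left when standing at the crank, z up. Its foot is 12 mm high (bolt heads 20 mm), 206 x 90 mm. Behind the fixed jaw, x = 100 to 154 mm, stands an aluminium dust nozzle 48 mm wide, top 120 mm above the bench.
- seat (a point): Foot of the fixed jaw's face, midway across, on the bed, 56 mm above the bench; axes as the vise's. Bed and jaws are 50 mm wide, so the block's ends stick out 9 mm each side, with free air below them down to the foot. The jaws rise 30 mm above the bed; the fixed jaw reaches 40 mm back.
- jaw: Moving jaw, steel-faced, 22 mm thick, in front of the saddle; it goes with the saddle and is fed out of it by the screw, 6 mm a turn. Origin: below its face, at bench height, midway across.
- jaw_face (a point): Foot of the moving jaw's face, midway across, at bed height. Its distance from seat along the vise's x is the jaw opening, 43 to 66 mm at the start.
- saddle (a joint): Slide of the saddle in m, 0 wide open, growing as it closes, to 0.055. The saddle is the grey block, 36 mm long, 62 mm wide, top 88 mm above the bench, that slides on the bed behind the jaw. It slides with 6.5 N once the lever is pressed; while the pawl is in the rack it cannot be slid.
- paddle (a point): Middle of the crank-side face of the release lever's paddle: dark steel plate 34 mm wide, 42 mm high, 8 mm thick, standing up from the saddle, 98 to 140 mm above the bench. Pushed towards the jaws (vise's +x) it tips about a hinge 51 mm above the bench; pushed on against its stop it takes saddle and jaw along.
- lever (a joint): Tilt of the release lever in rad: 0 upright, pawl in the rack; 0.30 pressed to its stop (spring: about 3 N to start, 4.5 N at the stop); up to 0.2 while the pawl rests on a tooth. Let go, it springs back and the pawl drops between rack teeth 5 mm apart, so up to 5 mm of slack is left for the screw.
- crank_pin (a point): Middle of the crank's black handle: round bar 15 mm in diameter, 55 mm long, lying along the vise's x and jutting out towards the user. It spins freely on its pin and circles the screw axis at a radius of 34 mm. It travels with the jaw.
- crank_axis (a point): Centre of the handle's circle: the point of the screw axis beside the handle's middle, 72 mm above the bench. The circle lies in the vise's y-z plane. The crank arm begins 28 mm nearer the saddle than this point, the saddle's rear is 48 mm or more away.
- crank (a joint): Crank angle in rad: 0 with the handle to the left (vise's +y), growing clockwise seen by a user facing the crank (left, up, right, down); growing tightens, 0.955 mm a rad. Starts at 0 to 1.2, goes to 16. 3 N at the handle turns it freely; on the block it stiffens (and may give once as the pawl drops into the rack): 5 to 8 N, a quarter turn past contact, is tight. It stays put.
- puck: Bystander: round resin puck, 40 mm across, 20 mm high, origin under its centre.
- slide_box: Bystander: closed plastic slide box, 85 x 100 mm, 33 mm high, origin under its centre.
- jar: Bystander: clear specimen jar with a white lid, 52 mm across, 70 mm high, origin under its centre.
- saw: Bystander: fine-toothed hand saw lying flat, about 255 mm long, 18 mm high, wooden handle to its -x, origin near the front of the handle.

How it is judged:
By the outcome, as a careful person would: the job done as asked, in the order asked, and still so for the second after the job is handed in, with the robot touching nothing.
It also fails if it takes over 72 s, if anything falls off the work surface, if the arm or the gripper's body presses on something with over 40 N, if the wrist force passes 120 N, or if a joint passes its speed limit or range.

## Working session

There is one attempt and no reset: what is moved stays moved. The work goes in short steps, Python scripts to look and compute and a shell command to move; the robot and the scene stay as the last step left them, time stands still between calls to the robot, and variables do not carry over. Pictures are saved under pics/ and viewed, and the job is handed in when it is done.

```bash
mkdir -p pics; cat > h.py <<'E'
from rig import *
import numpy as np, cv2
from scipy.spatial.transform import Rotation as R
def cam(name):
    m=camera_model(name)
    if 'cam_to_world' in m: return m,np.array(m['cam_to_world'])
    s=sense(); T=np.eye(4); T[:3,:3]=R.from_quat(np.array(s['ee_rot'])[[1,2,3,0]]).as_matrix(); T[:3,3]=s['eef_pos']
    return m,T@np.array(m['T_tool_cam'])
def px2w(m,T,u,v,d):
    u,v,d=map(np.asarray,(u,v,d))
    p=np.stack([(u-m['cx'])/m['fx']*d,-(v-m['cy'])/m['fy']*d,-d,np.ones_like(d)],-1)
    return (p@T.T)[...,:3]
def w2px(m,T,p):
    q=np.linalg.inv(T)@np.r_[p,1]; return m['cx']+m['fx']*q[0]/-q[2], m['cy']-m['fy']*q[1]/-q[2]
def ray_z(m,T,u,v,z):
    a=px2w(m,T,u,v,1.0); o=T[:3,3]; d=a-o; return o+d*(z-o[2])/d[2]
def save(n,im): cv2.imwrite('pics/'+n+'.png',im[...,::-1])
E
python3 - <<'E'
from h import *
s=sense(); print({k:np.round(v,3) for k,v in s.items()})
for c in ['scene','top']:
    m,T=cam(c); print(c,{k:v for k,v in m.items() if k not in('cam_to_world',)}); print(np.round(T,3).tolist())
    im,d=capture(c); save(c+'0',im); np.save('d_'+c,d); np.save('i_'+c,im)
    for t in ['block','block_mid','vise','seat','jaw_face','paddle','crank_pin','crank_axis','jar','puck','slide_box','saw']:
        r=pinpoint(c,t)
        if r:
            u,v=r[0]['centre']; dd=d[int(v),int(u)]
            print(t,[(np.round(x['centre']),round(x['p'],2)) for x in r[:2]], np.round(px2w(m,T,u,v,dd)))
E
```

```text
{'time_s': np.float64(0.0), 'joints': array([ 1.114,  0.313,  1.498,  0.   ,  1.331, -0.223]), 'dq': array([ 0.001,  0.001,  0.   ,  0.002,  0.   , -0.   ]), 'tau': array([ 1.0000e-03, -4.1226e+01, -2.5974e+01, -0.0000e+00,  4.0000e-03,
        0.0000e+00]), 'eef_pos': array([121.528, 510.465, 230.707]), 'ee_rot': array([-0.   ,  0.117,  0.993, -0.001]), 'force': array([-0.726,  0.228, -0.541]), 'wrist_torque': array([-0.061, -0.04 , -0.054]), 'grip_width': np.float64(0.997)}
scene {'fx': 449.511052258893, 'fy': 449.511052258893, 'cx': 310.95901373278394, 'cy': 200.45973073788986}
[[-0.082, -0.677, 0.731, 1434.085], [0.997, -0.051, 0.065, 30.159], [-0.006, 0.734, 0.679, 963.924], [0.0, 0.0, 0.0, 1.0]]
block [(array([426., 216.]), 0.89), (array([295., 253.]), 0.65)] [462. 288.  22.]
block_mid [(array([426., 217.]), 0.85)] [470. 285.  26.]
vise [(array([297., 251.]), 0.69), (array([425., 217.]), 0.53)] [681. -73.  84.]
seat [(array([293., 252.]), 0.55), (array([305., 217.]), 0.19)] [713. -79. 117.]
jaw_face [(array([298., 240.]), 0.94)] [616. -79.  55.]
paddle [(array([301., 218.]), 0.
[... 679 characters left out ...]
y([210., 226.]), 0.84)] [469. 284.  22.]
block_mid [(array([211., 230.]), 0.72)] [459. 281.  21.]
vise [(array([334., 179.]), 0.63), (array([265., 154.]), 0.57)] [599. -72.  84.]
seat [(array([341., 158.]), 0.65)] [659. -92.  70.]
jaw_face [(array([335., 174.]), 0.61)] [613. -74.  87.]
paddle [(array([335., 186.]), 0.58)] [575. -74. 123.]
crank_pin [(array([322., 217.]), 0.51)] [496. -39.  -0.]
crank_axis [(array([326., 220.]), 0.47)] [489. -52.   2.]
jar [(array([445., 183.]), 0.54)] [ 589. -381.   74.]
puck [(array([263., 151.]), 0.63)] [690. 135.  23.]
slide_box [(array([198., 150.]), 0.67)] [689. 319.  34.]
saw [(array([462., 279.]), 0.68), (array([336., 176.]), 0.3)] [ 317. -444.   10.]
```

View pics/scene0.png

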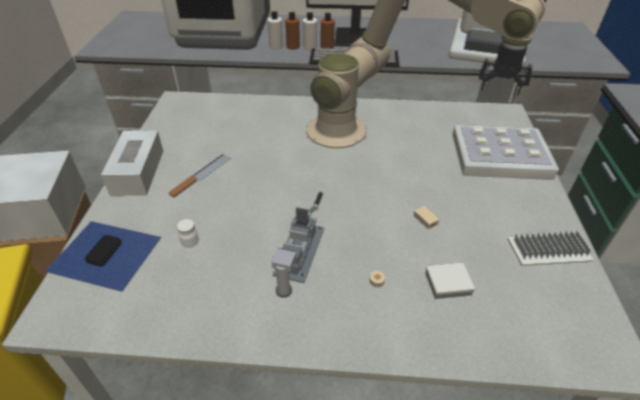

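View pics/top0.png

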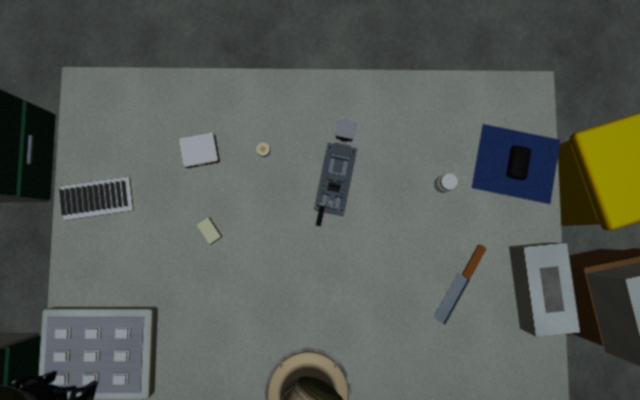

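```bash
python3 - <<'E'
from h import *
for c in ['scene','top']:
    m,T=cam(c); im=np.load(f'i_{c}.npy'); d=np.load(f'd_{c}.npy')
    v,u=np.mgrid[:400,:640]; P=px2w(m,T,u,v,d); np.save('P_'+c,P)
    # block top
    k=(np.abs(P[...,2]-24)<7)&(np.hypot(P[...,0]-465,P[...,1]-283)<55)&(d>0)
    q=P[k]; print(c,'block n',k.sum(),'z',np.median(q[:,2]), 'mean',q.mean(0), cv2.minAreaRect(q[:,:2].astype(np.float32)))
    k=(P[...,2]>8)&(np.abs(P[...,0]-600)<160)&(np.abs(P[...,1]+75)<75)&(d>0)
    q=P[k]; print('vise',k.sum(), cv2.minAreaRect(q[:,:2].astype(np.float32)))
    for lo,hi in [(8,25),(50,60),(80,92),(95,118),(118,125),(125,145)]:
        z=q[(q[:,2]>lo)&(q[:,2]<hi)]
        if len(z)>10: print(lo,hi,len(z),z[:,2].mean().round(1),cv2.minAreaRect(z[:,:2].astype(np.float32)), z.min(0).round(),z.max(0).round())
    x0,y0=(270,170) if c=='scene' else (280,100)
    save(c+'_crop',cv2.resize(im[y0:y0+130,x0:x0+130] if c=='top' else im[y0:y0+130,x0-30:x0+100],None,fx=4.6,fy=4.6,interpolation=cv2.INTER_CUBIC))
E
```

```text
scene block n 256 z 24.23877879494711 mean [460.4019677  285.8640913   23.95436458] ((457.50640869140625, 286.2161865234375), (71.25987243652344, 44.148834228515625), 34.303489685058594)
vise 2440 ((611.9544067382812, -77.11254119873047), (93.73272705078125, 304.42333984375), 76.45032501220703)
8 25 594 13.3 ((624.8040771484375, -80.20924377441406), (93.73272705078125, 277.1962890625), 76.45032501220703) [ 501. -140.    8.] [760.  -2.  25.]
50 60 163 55.4 ((641.3883056640625, -83.36963653564453), (54.14567947387695, 243.42630004882812), 75.74772644042969) [ 525. -120.   50.] [760. -38.  60.]
80 92 460 85.9 ((639.986083984375, -86.90487670898438), (60.120792388916016, 244.22596740722656), 76.14460754394531) [ 520. -121.   80.] [760. -38.  92.]
95 118 350 107.4 ((612.1550903320312, -75.84239196777344), (48.41587448120117, 303.35711669921875), 77.72537994384766) [ 468. -130.   95.] [760. -23. 118.]
118 125 291 120.4 ((667.7556762695312, -89.73699951171875), (47.5191650390625, 178.2608642578125), 78.88289642333984) [ 579. -129.  118.] [758. -56. 125.]
125 145 71 134.4 ((662.4867553710938
[... 630 characters left out ...]
36791992, 140.28382873535156), 78.6703109741211) [ 520. -110.   50.] [665. -39.  60.]
80 92 620 85.8 ((611.034912109375, -75.67086029052734), (59.59621047973633, 182.08009338378906), 78.43637084960938) [ 521. -116.   80.] [703. -39.  92.]
95 118 259 108.6 ((613.8300170898438, -74.01136016845703), (48.549842834472656, 299.17529296875), 77.3261947631836) [ 471. -128.   95.] [760. -20. 118.]
118 125 246 120.3 ((665.9523315429688, -86.63196563720703), (47.294124603271484, 180.1228485107422), 78.0959701538086) [ 577. -128.  118.] [757. -58. 125.]
125 145 46 137.4 ((653.6880493164062, -80.973388671875), (32.20265197753906, 154.99734497070312), 81.6031723022461) [ 575. -108.  125.] [728. -55. 142.]
```

```bash
python3 - <<'E'
from h import *
m,T=cam('wrist'); print({k:np.round(v,3).tolist() for k,v in m.items()}); print(T.round(2).tolist())
E
```

```text
{'fx': 296.769, 'fy': 296.769, 'cx': 320.754, 'cy': 204.998, 'T_tool_cam': [[-0.001, 0.952, 0.307, 78.864], [1.0, 0.0, 0.001, -1.192], [0.001, 0.307, -0.952, -142.406], [0.0, 0.0, 0.0, 1.0]]}
[[0.23, -0.93, -0.3, 44.65], [0.97, 0.22, 0.07, 527.83], [-0.0, -0.31, 0.95, 373.7], [0.0, 0.0, 0.0, 1.0]]
```

View pics/top_crop.png

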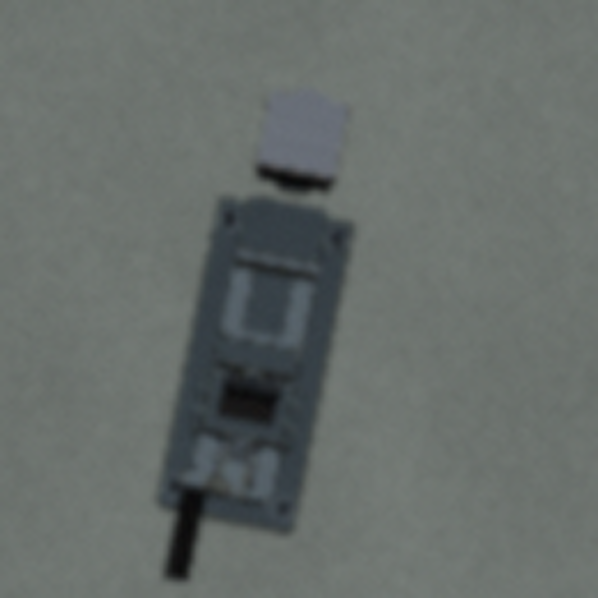

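View pics/scene_crop.png

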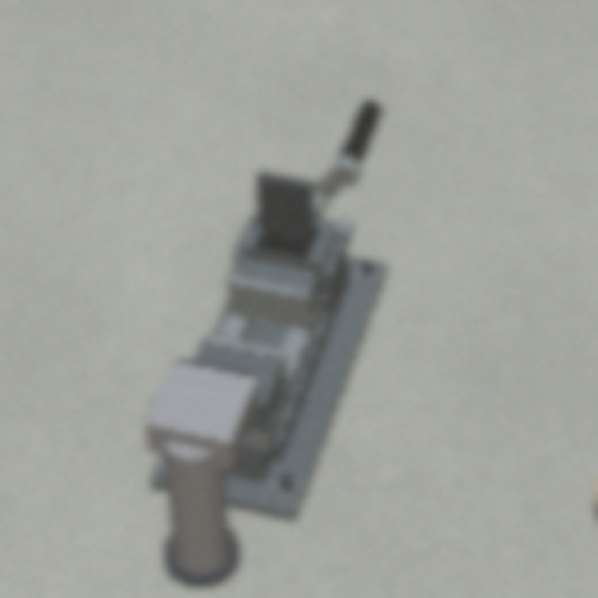

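```bash
python3 -m crank '{"dp":[[3.4,-2.2,-0.3],[3.4,-2.2,-0.3],[3.4,-2.2,-0.3],[3.4,-2.2,-0.3],[3.4,-2.2,-0.3],[3.4,-2.2,-0.3],[3.4,-2.2,-0.3],[3.4,-2.2,-0.3],[3.4,-2.2,-0.3],[3.2,-2.4,-0.4]],"delta_rot":[[0,0,-4.3],[0,0,-4.3],[0,0,-4.3],[0,0,-4.3],[0,0,-4.3],[0,0,-4.3],[0,0,-4.3],[0,0,-4.3],[0,0,-4.3],[0,0,-4.3]],"claw":[0,0,0,0,0,0,0,0,0,0]}' 30
cat >> h.py <<'E'
def cloud(c,n=None):
    m,T=cam(c); im,d=capture(c)
    if n: save(n,im)
    v,u=np.mgrid[:400,:640]; return m,T,im,d,px2w(m,T,u,v,d)
def fit(P,d,zlo,zhi,cx,cy,r):
    k=(P[...,2]>zlo)&(P[...,2]<zhi)&(np.hypot(P[...,0]-cx,P[...,1]-cy)<r)&(d>0); q=P[k]
    return k.sum(), np.median(q[:,2]).round(1), cv2.minAreaRect(q[:,:2].astype(np.float32)), q[:,:2].mean(0)
E
python3 - <<'E'
from h import *
s=sense();print(s['eef_pos'],s['joints'])
m,T,im,d,P=cloud('wrist','w1')
print(fit(P,d,17,30,459,288,60)); 
for t in ['block','block_mid']:
    r=pinpoint('wrist',t); print(t,r[:1], ray_z(m,T,*r[0]['centre'],12) if r else'')
E
```

```text
time_s: 2.3
eef_pos: [461.1, 287.7, 200.3]
ee_rot: [0.0, 0.474, 0.881, 0.0]
force: [-0.2, -0.1, -0.0]
grip_width: 1.0
[461.08494278 287.67425728 200.30400402] [ 3.42115561e-01  3.78149336e-01  1.48955335e+00  7.18519093e-05
  1.27337049e+00 -2.41236219e-01]
(np.int64(2214), np.float64(23.6), ((455.3653564453125, 287.0633544921875), (68.07947540283203, 40.395999908447266), 34.37211990356445), array([454.63604771, 288.00504925]))
block [{'centre': [318.0, 176.4], 'p': 0.85}] [454.49470782 289.76844305  12.        ]
block_mid [{'centre': [318.5, 176.8], 'p': 0.78}] [455.22275903 289.69358198  12.        ]
```

```bash
cat >> h.py <<'E'
def Rc(): return R.from_quat(np.array(sense()['ee_rot'])[[1,2,3,0]])
def Rt(y,t):
    y=np.array(y,float); t=np.array(t,float); y/=np.linalg.norm(y); t/=np.linalg.norm(t)
    return R.from_matrix(np.stack([np.cross(y,t),y,t],1))
def go(p,Rg):
    s=sense(); dp=(np.array(p)-s['eef_pos'])/10; rv=(Rg*Rc().inv()).as_rotvec(degrees=True)
    print('dp cm',dp.round(2),'rot deg',rv.round(1),'rows>=',max(np.linalg.norm(dp)/5,np.linalg.norm(rv)/8.5).round(1))
E
python3 - <<'E'
from h import *
a=np.radians(34.2); y=np.array([np.cos(a),np.sin(a),0]); n=np.array([-y[1],y[0],0]); z=np.array([0,0,1.])
t=n-z; t/=np.sqrt(2)
g=np.array([456,287.3,0])+12*n+5.3*z
Rg=Rt(y,t); print('final',g,'app',g-70*t)
go(g-70*t,Rg); go(g,Rg); print((70*t/10).round(2))
E
```

```text
final [449.25499947 297.22496689   5.3       ] app [477.07670723 256.28656711  54.79747468]
dp cm [  1.62  -3.1  -14.49] rot deg [37.4 25.   0.7] rows>= 5.3
dp cm [ -1.16   0.99 -19.44] rot deg [37.4 25.   0.7] rows>= 5.3
[-2.78  4.09 -4.95]
```

```bash
python3 -m crank '{"dp":[[0.23,-0.44,-2.07],[0.23,-0.44,-2.07],[0.23,-0.44,-2.07],[0.23,-0.44,-2.07],[0.23,-0.44,-2.07],[0.23,-0.44,-2.07],[0.23,-0.44,-2.07],[0,0,0]],"delta_rot":[[5.34,3.57,0.1],[5.34,3.57,0.1],[5.34,3.57,0.1],[5.34,3.57,0.1],[5.34,3.57,0.1],[5.34,3.57,0.1],[5.34,3.57,0.1],[0,0,0]],"claw":[0,0,0,0,0,0,0,0]}'
python3 - <<'E'
from h import *
a=np.radians(34.2); y=np.array([np.cos(a),np.sin(a),0]); n=np.array([-y[1],y[0],0]); z=np.array([0,0,1.])
t=n-z; t/=np.sqrt(2)
g=np.array([456,287.3,0])+12*n+5.3*z
go(g,Rt(y,t)); print(sense()['joints'].round(2))
m,T,im,d,P=cloud('wrist','w2')
print(fit(P,d,17,30,456,288,50))
E
```

```text
time_s: 3.25
eef_pos: [474.5, 257.0, 51.9]
ee_rot: [-0.341, 0.433, 0.815, 0.179]
force: [-0.7, -0.0, -0.1]
grip_width: 1.002
dp cm [-2.53  4.02 -4.66] rot deg [-0.1 -0.3  0. ] rows>= 1.3
[-0.02  0.75  1.53  0.63  1.42 -0.89]
(np.int64(5616), np.float64(23.9), ((455.9854736328125, 286.62432861328125), (68.0787582397461, 40.03049087524414), 34.198699951171875), array([456.97652346, 285.04883942]))
```

View pics/w2.png

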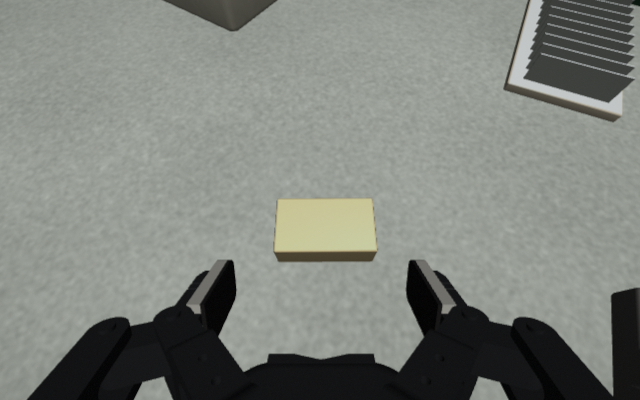

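```bash
python3 -m crank '{"dp":[[-0.84,1.33,-1.55],[-0.84,1.33,-1.55],[-0.84,1.33,-1.55],[0,0,0],[0,0,0],[0,0,0],[0,0,0],[0,0,0],[0,0,0]],"delta_rot":[[0,0,0],[0,0,0],[0,0,0],[0,0,0],[0,0,0],[0,0,0],[0,0,0],[0,0,0],[0,0,0]],"claw":[0,0,0,0,70,70,70,70,70]}' 30
python3 - <<'E'
from h import *
print(sense()['eef_pos'],sense()['force'],sense()['grip_width']*85)
m,T,im,d,P=cloud('wrist','w3')
E
```

```text
time_s: 4.2
eef_pos: [451.6, 297.9, 10.8]
ee_rot: [-0.337, 0.431, 0.817, 0.181]
force: [-1.1, 1.3, 8.2]
grip_width: 0.785
[451.56174353 297.91278399  10.77375052] [-1.12783994  1.31428914  8.21655732] 66.75760028427943
```

View pics/w3.png

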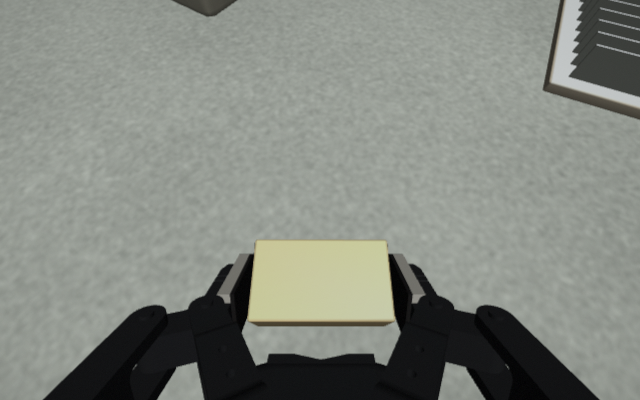

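```bash
python3 -m crank '{"dp":[[0,0,2],[0,0,4],[0,0,4],[0,0,2],[0,0,0],[0,0,0],[0,0,0],[0,0,0],[0,0,0],[0,0,0]],"delta_rot":[[0,0,0],[0,0,0],[0,0,0],[-6.2,-4.2,0],[-6.2,-4.2,0],[-6.2,-4.2,0],[-6.2,-4.2,0],[-6.2,-4.2,0],[-6.2,-4.2,0],[-6.2,-4.2,0]],"claw":[70,70,70,70,70,70,70,70,70,70]}' 30
python3 -m crank '{"dp":[[0,0,0],[0,0,0],[0,0,0],[0,0,0],[0,0,0],[0,0,0]],"delta_rot":[[-6.2,-4.2,0],[-6.2,-4.2,0],[-6.2,-4.2,0],[-6.2,-4.2,0],[-6.2,-4.2,0],[0,0,0]],"claw":[70,70,70,70,70,70]}'
python3 - <<'E'
from h import *
s=sense();print(s['joints'].round(2),s['force'],s['grip_width'])
a=np.radians(34.2); y=np.array([np.cos(a),np.sin(a),0]); n=np.array([-y[1],y[0],0]); z=np.array([0,0,1.])
print(Rc().as_matrix().round(3).tolist())
go(s['eef_pos'],Rt(y,-n-z))
m,T,im,d,P=cloud('wrist','w4')
for c in['scene','top']:
    im,d=capture(c); save(c+'4',im)
E
```

```text
time_s: 5.25
eef_pos: [451.5, 297.7, 130.7]
ee_rot: [0.061, 0.466, 0.882, -0.03]
force: [0.2, -0.9, -0.6]
grip_width: 0.786
time_s: 5.85
eef_pos: [449.5, 298.6, 127.8]
ee_rot: [0.337, 0.43, 0.818, -0.18]
force: [0.3, 0.5, -1.1]
grip_width: 0.785
[ 0.7   0.6   1.56 -0.84  1.23  0.5 ] [ 0.33456689  0.49748722 -1.08170672] 0.7852462184551408
[[-0.402, 0.825, 0.396], [0.582, 0.565, -0.585], [-0.707, -0.005, -0.707]]
dp cm [0. 0. 0.] rot deg [ 0.1 -0.2 -0.2] rows>= 0.0
```

View pics/w4.png

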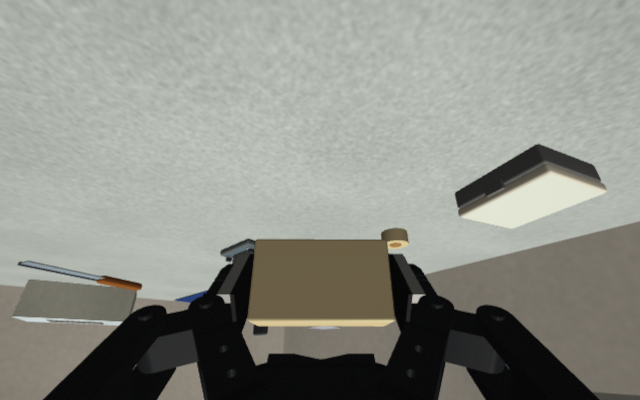

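View pics/scene4.png

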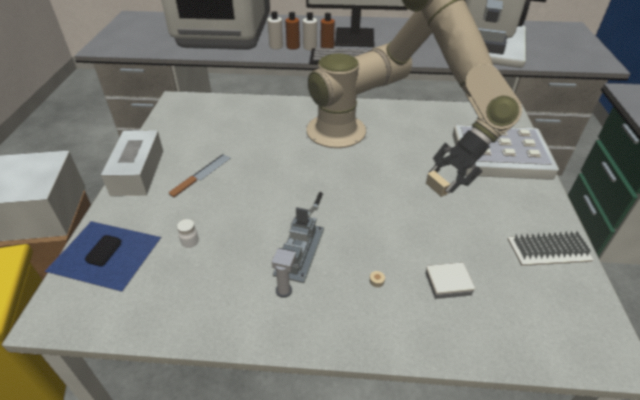

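```bash
python3 -m crank '{"dp":[[0,0,-3.5],[0,0,-3.5],[0,0,-3.2],[0,0,-1],[0,0,-0.2],[0,0,-0.2],[0,0,0]],"delta_rot":[[0,0,0],[0,0,0],[0,0,0],[0,0,0],[0,0,0],[0,0,0],[0,0,0]],"claw":[70,70,70,70,70,70,70]}'
```

```text
time_s: 6.7
eef_pos: [451.2, 298.2, 14.3]
ee_rot: [0.337, 0.432, 0.817, -0.179]
force: [1.0, -0.1, -0.6]
grip_width: 0.786
```

```bash
python3 -m crank '{"dp":[[0,0,-0.15],[0,0,-0.15],[0,0,-0.1],[0,0,-0.1],[0,0,0]],"delta_rot":[[0,0,0],[0,0,0],[0,0,0],[0,0,0],[0,0,0]],"claw":[70,70,70,70,70]}'
```

```text
time_s: 7.2
eef_pos: [450.6, 297.9, 9.1]
ee_rot: [0.338, 0.432, 0.817, -0.18]
force: [-5.0, 0.2, 9.4]
grip_width: 0.788
```

```bash
python3 -m crank '{"dp":[[0,0,0],[0,0,0],[0,0,0],[0,0,0],[-0.8,1.17,1.41],[-1.2,1.75,2.1],[-1.6,2.34,2.83],[0,0,0]],"delta_rot":[[0,0,0],[0,0,0],[0,0,0],[0,0,0],[0,0,0],[0,0,0],[0,0,0],[0,0,0]],"claw":[50,30,0,0,0,0,0,0]}'
python3 - <<'E'
from h import *
m,T,im,d,P=cloud('wrist','w5')
print(fit(P,d,33,46,456,288,60)); 
E
```

```text
time_s: 8.0
eef_pos: [414.4, 353.6, 74.4]
ee_rot: [0.338, 0.431, 0.818, -0.176]
force: [0.8, 1.1, 0.0]
grip_width: 0.994
(np.int64(1568), np.float64(39.2), ((447.92449951171875, 299.1307067871094), (67.74017333984375, 24.88865089416504), 32.82537078857422), array([445.32568876, 303.05478931]))
```

View pics/w5.png

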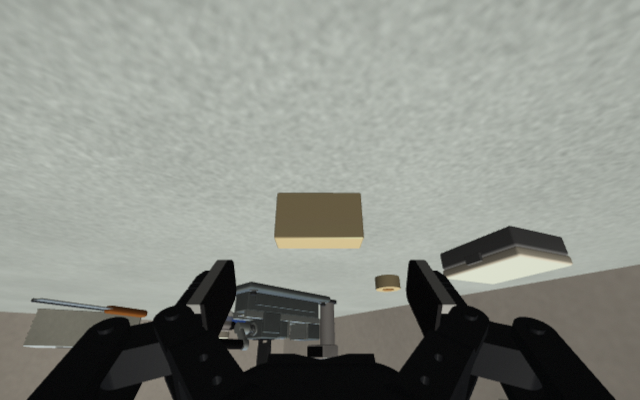

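```bash
python3 -m crank '{"dp":[[0,0,1],[0,0,1],[0,0,1],[1.1,-1.8,0],[1.1,-1.8,0],[1.1,-1.8,0],[0,0,0]],"delta_rot":[[6.2,4.2,0],[6.2,4.2,0],[6.2,4.2,0],[6.2,4.2,0],[6.2,4.2,0],[6.2,4.2,0],[0,0,0]],"claw":[0,0,0,0,0,0,0]}'
python3 - <<'E'
from h import *
m,T,im,d,P=cloud('wrist','w6')
print(fit(P,d,33,46,448,299,60)); 
a=np.radians(33.6); y=np.array([np.cos(a),np.sin(a),0])
go([448,299.,60],Rt(y,[0,0,-1]))
for c in['scene','top']:
    m,T,im,d,P=cloud(c); print(c,fit(P,d,33,46,448,299,40))
E
```

```text
time_s: 8.75
eef_pos: [450.2, 291.9, 100.7]
ee_rot: [-0.001, 0.47, 0.882, 0.0]
force: [0.0, 0.1, -0.4]
grip_width: 0.999
(np.int64(3075), np.float64(39.6), ((448.58306884765625, 298.4307556152344), (67.96373748779297, 24.53140640258789), 33.952369689941406), array([447.99818026, 299.16186698]))
dp cm [-0.09  0.56 -4.04] rot deg [ 0.  -0.1 -0.4] rows>= 0.8
scene (np.int64(163), np.float64(39.4), ((451.9807434082031, 297.153076171875), (68.30592346191406, 26.266109466552734), 33.213748931884766), array([453.22310861, 297.23748319]))
top (np.int64(213), np.float64(40.2), ((451.9493103027344, 300.13885498046875), (68.37861633300781, 25.2158203125), 33.85760498046875), array([451.33868145, 298.61274497]))
```

View pics/w6.png

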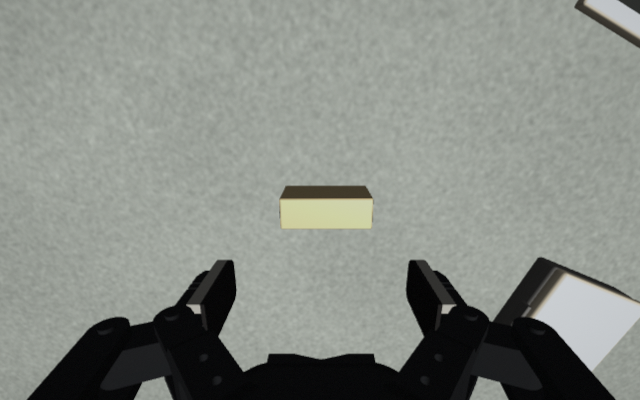

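```bash
python3 -m crank '{"dp":[[-0.1,0.7,-2],[0,0,-4],[0,0,-3],[0,0,0],[0,0,0],[0,0,0],[0,0,0],[0,0,0],[0,0,0]],"delta_rot":[[0,0,0],[0,0,0],[0,0,0],[0,0,0],[0,0,0],[0,0,0],[0,0,0],[0,0,0],[0,0,0]],"claw":[0,0,0,0,70,70,70,70,70]}' 40
python3 -m crank '{"dp":[[0,0,3],[0,0,5],[0,0,5],[0,0,4],[0,0,0]],"delta_rot":[[0,0,0],[0,0,0],[0,0,0],[0,0,0],[0,0,0]],"claw":[70,70,70,70,70]}' 40
python3 - <<'E'
from h import *
m,T,im,d,P=cloud('wrist','w7')
s=sense(); print(fit(P,d,s['eef_pos'][2]+15,s['eef_pos'][2]+45,*s['eef_pos'][:2],40),s['eef_pos'],s['ee_rot'])
E
```

```text
time_s: 9.8
eef_pos: [447.2, 303.9, 12.7]
ee_rot: [0.0, 0.467, 0.884, 0.001]
force: [-1.7, 0.8, 7.7]
grip_width: 0.786
time_s: 10.3
eef_pos: [448.6, 304.3, 187.3]
ee_rot: [0.003, 0.467, 0.884, 0.004]
force: [0.9, 0.6, -0.9]
grip_width: 0.786
(np.int64(10706), np.float64(214.2), ((449.4914855957031, 300.71319580078125), (77.399169921875, 30.555526733398438), 34.177940368652344), array([447.99666887, 302.55814045])) [447.40916476 303.77017149 183.98454657] [0.00157972 0.46687279 0.8843205  0.00213501]
```

View pics/w7.png

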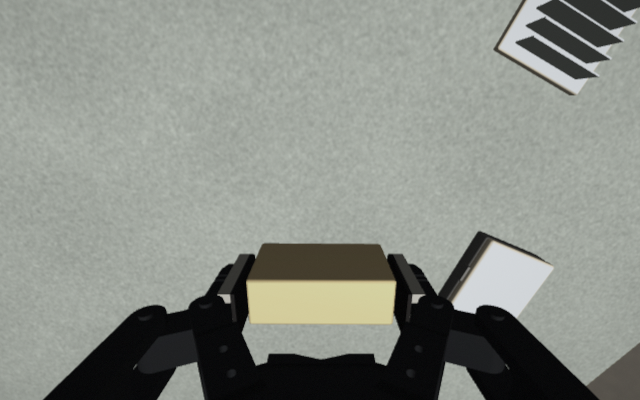

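```bash
cat > bl.py <<'E'
from h import *
def inhand(n=None):
    s=sense(); m,T,im,d,P=cloud('wrist',n); p=np.array(s['eef_pos']); M=Rc().as_matrix()
    L=(P-p)@M  # tool coords
    hsv=cv2.cvtColor(im,cv2.COLOR_RGB2HSV)
    k=(im[...,0]>190)&(im[...,0].astype(int)-im[...,2]>40)&(d>0)&(np.abs(L[...,0])<30)&(np.abs(L[...,1])<45)&(L[...,2]<0)&(L[...,2]>-60)
    k=cv2.erode(k.astype(np.uint8),np.ones((3,3)))>0
    q=L[k]; print('n',k.sum(),'tool med',np.median(q,0).round(1),cv2.minAreaRect(q[:,:2].astype(np.float32)))
    print('p',p.round(1),'toolx',M[:,0].round(3),'tooly',M[:,1].round(3),'tz',M[:,2].round(3))
if __name__=='__main__': inhand('w8')
E
python3 bl.py
```

```text
n 5491 tool med [ -5.8  -0.7 -27. ] ((-6.262808322906494, -1.2747001647949219), (65.44364929199219, 22.695493698120117), 89.93901824951172)
p [447.4 303.8 184. ] toolx [-0.564  0.826  0.   ] tooly [0.826 0.564 0.001] tz [ 0.001  0.001 -1.   ]
```

```bash
python3 -m crank '{"dp":[[0.8,-4.1,0.73],[0.8,-4.1,0.73],[0.8,-4.1,0.73],[0.8,-4.1,0.73],[0.8,-4.1,0.73],[0.8,-4.1,0.73],[0.8,-4.1,0.73],[0.8,-4.1,0.73],[0.8,-3.8,0.73],[0,0,0]],"delta_rot":[[0,0,4.9],[0,0,4.9],[0,0,4.9],[0,0,4.9],[0,0,4.9],[0,0,4.9],[0,0,4.9],[0,0,4.9],[0,0,4.9],[0,0,0]],"claw":[70,70,70,70,70,70,70,70,70,70]}'
python3 -m crank '{"dp":[[0,0,0],[0,0,0]],"delta_rot":[[0,0,0],[0,0,0]],"claw":[70,70]}'
python3 - <<'E'
from h import *
s=sense(); print(s['joints'].round(2))
m,T,im,d,P=cloud('wrist','w9'); np.savez('w9',P=P,d=d,im=im)
for t in ['seat','jaw_face','paddle','crank_pin','crank_axis','vise']:
    r=pinpoint('wrist',t)
    z={'seat':56,'jaw_face':56,'paddle':119,'crank_axis':72,'vise':0}.get(t)
    for x in r[:1]:
        u,v=x['centre']; print(t,np.round([u,v]),round(x['p'],2),'depth',P[int(v),int(u)].round(), 'ray', ray_z(m,T,u,v,z).round(1) if z is not None else '')
E
```

```text
time_s: 11.4
eef_pos: [518.8, -66.4, 245.7]
ee_rot: [-0.001, 0.102, 0.995, -0.0]
force: [-0.2, -0.4, -2.5]
grip_width: 0.786
time_s: 11.6
eef_pos: [518.1, -61.7, 245.9]
ee_rot: [-0.001, 0.101, 0.995, 0.0]
force: [-0.1, -0.1, 0.3]
grip_width: 0.787
[-0.34  0.3   1.48 -0.    1.37 -1.71]
paddle [321. 300.] 0.18 depth [521. -64. 273.] ray [628.9 -85.7 119. ]
crank_pin [343. 163.] 0.61 depth [491. -37. 106.] ray 
vise [324. 239.] 0.61 depth [573. -71.  88.] ray [613.  -77.5   0. ]
```

View pics/w9.png

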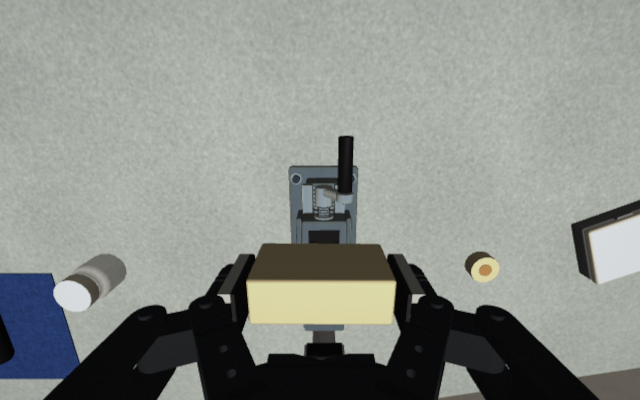

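```bash
python3 -m crank '{"dp":[[4.5,-0.9,0],[4.5,-0.9,0],[4,-0.8,0],[0,0,0],[0,0,0],[0,0,0]],"delta_rot":[[0,0,0],[0,0,0],[0,0,0],[0,0,0],[0,0,0],[0,0,0]],"claw":[70,70,70,70,70,70]}'
python3 - <<'E'
from h import *
s=sense(); print(s['eef_pos'],s['dq'].round(2))
m,T,im,d,P=cloud('wrist','w10'); np.savez('w10',P=P,d=d,im=im)
for t in ['seat','jaw_face','paddle','crank_pin','crank_axis','vise']:
    r=pinpoint('wrist',t)
    z={'seat':56,'jaw_face':56,'paddle':119,'crank_axis':72,'vise':0}.get(t)
    for x in r[:1]:
        u,v=x['centre']; print(t,np.round([u,v]),round(x['p'],2),'depth',P[int(v),int(u)].round(), 'ray', ray_z(m,T,u,v,z).round(1) if z is not None else '')
E
```

```text
time_s: 12.55
eef_pos: [647.9, -88.2, 247.4]
ee_rot: [-0.0, 0.101, 0.995, -0.0]
force: [-0.3, 0.4, -0.4]
grip_width: 0.79
[647.92600138 -88.22102958 247.43917832] [-0.   -0.02  0.01 -0.    0.    0.  ]
seat [324. 188.] 0.74 depth [658. -88.  45.] ray [655.7 -87.3  56. ]
jaw_face [323. 156.] 0.88 depth [614. -80.  86.] ray [619.4 -81.2  56. ]
paddle [324. 118.] 0.72 depth [577. -73. 140.] ray [578.1 -72.7 119. ]
crank_pin [346.   6.] 0.62 depth [494. -37. 103.] ray 
vise [ 87. 182.] 0.72 depth [ 594. -372.   36.] ray [ 597.4 -401.4    0. ]
```

View pics/w10.png

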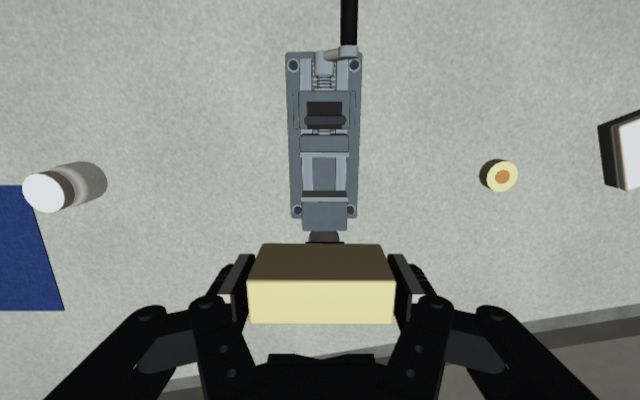

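```bash
python3 - <<'E'
from h import *
f=np.load('w10.npz'); P=f['P']; d=f['d']; im=f['im']
save('w10c',cv2.resize(im[0:245,250:400],None,fx=3.2,fy=2.4,interpolation=cv2.INTER_CUBIC)[:590])
k=(d>0)&(np.hypot(P[...,0]-590,P[...,1]+75)<160)&(np.abs(P[...,1]+75)<75)
def sl(lo,hi,extra=None):
    q=P[k&(P[...,2]>lo)&(P[...,2]<hi)]; return q
q=sl(8,15); r=cv2.minAreaRect(q[:,:2].astype(np.float32)); print('foot',len(q),r)
for yaw in (-11.0,-11.4,-11.8):
  a=np.radians(yaw); ex=np.array([np.cos(a),np.sin(a)]); ey=np.array([-ex[1],ex[0]])
  print('yaw',yaw)
  for lo,hi,n in [(8,15,'foot'),(52,60,'bed'),(82,90,'jaws/saddle'),(100,145,'hi')]:
    q=sl(lo,hi); c=q[:,:2]-[600,-78]; X=c@ex; Y=c@ey
    print(n,len(q),'z',np.median(q[:,2]).round(1),'X',np.percentile(X,[.5,99.5]).round(1),'Y',np.percentile(Y,[1,99]).round(1), np.percentile(Y,[1,99]).mean().round(1))
    if n=='jaws/saddle' and yaw==-11.4:
        h,e=np.histogram(X,np.arange(-110,110,2)); print([(int(b),int(v)) for b,v in zip(e,h)])
    if n=='foot':
        # edges slope: Y max/min vs X
        for sgn in(1,-1):
            xs=np.arange(-80,20,8); ym=[np.percentile((sgn*Y)[(X>x)&(X<x+8)],98) for x in xs if ((X>x)&(X<x+8)).sum()>20]
            print(sgn,np.polyfit(np.arange(len(ym))*8,ym,1).round(4),np.round(ym,1))
E
```

```text
foot 3360 ((622.9810791015625, -81.53689575195312), (89.70347595214844, 234.72610473632812), 78.68108367919922)
yaw -11.0
foot 3360 z 11.5 X [-93.2 133.1] Y [-43.4  45.5] 1.0
1 [-7.100e-03  4.554e+01] [45.9 44.9 45.2 45.6 45.9 44.9 45.1 45.4 45.5 44.5 44.6 44.9 45.2]
-1 [3.60000e-03 4.26282e+01] [43.1 42.1 42.5 43.1 42.3 42.6 42.9 43.4 42.9 42.5 43.1 43.4 42.5]
bed 1580 z 55.6 X [-80.   58.8] Y [-23.6  26. ] 1.2
jaws/saddle 4312 z 86.0 X [-80.3  97.3] Y [-23.2  25.6] 1.2
hi 1409 z 105.5 X [-115.9  104.8] Y [-13.6  29.8] 8.1
yaw -11.4
foot 3360 z 11.5 X [-93.1 133.1] Y [-43.4  45.4] 1.0
1 [-2.00000e-04  4.50242e+01] [45.4 44.5 44.8 45.2 45.6 44.6 44.9 45.3 45.4 44.5 44.7 45.  45.3]
-1 [-3.60000e-03  4.31463e+01] [43.7 42.6 42.9 43.5 42.5 42.8 43.1 43.5 42.9 42.6 43.  43.4 42.3]
bed 1580 z 55.6 X [-79.9  58.7] Y [-23.5  25.8] 1.1
jaws/saddle 4312 z 86.0 X [-80.3  97.3] Y [-23.   25.6] 1.3
[(-110, 0), (-108, 0), (-106, 0), (-104, 0), (-102, 0), (-100, 0), (-98, 0), (-96, 0), (-94, 0), (-92, 0), (-90, 0), (-88, 0), (-86, 0), (-84, 9), (-82, 16), (-80, 18), (-78, 17), (-76, 38), (-74, 2),
[... 679 characters left out ...]
66), (64, 107), (66, 77), (68, 74), (70, 86), (72, 86), (74, 74), (76, 74), (78, 83), (80, 82), (82, 71), (84, 74), (86, 83), (88, 70), (90, 73), (92, 80), (94, 69), (96, 63), (98, 0), (100, 0), (102, 0), (104, 0), (106, 0)]
hi 1409 z 105.5 X [-116.1  104.8] Y [-13.8  29.2] 7.7
yaw -11.8
foot 3360 z 11.5 X [-92.9 133.1] Y [-43.5  45.5] 1.0
1 [6.80000e-03 4.44928e+01] [44.9 43.9 44.4 44.9 45.3 44.4 44.7 45.1 45.5 44.4 44.7 45.1 45.5]
-1 [-1.03000e-02  4.36599e+01] [44.2 43.  43.3 43.8 42.8 43.1 43.2 43.6 42.9 42.7 43.  43.3 42.1]
bed 1580 z 55.6 X [-79.7  58.8] Y [-23.7  26. ] 1.2
jaws/saddle 4312 z 86.0 X [-80.3  97.3] Y [-23.   25.7] 1.4
hi 1409 z 105.5 X [-116.2  104.8] Y [-13.9  28.5] 7.3
```

View pics/w10c.png

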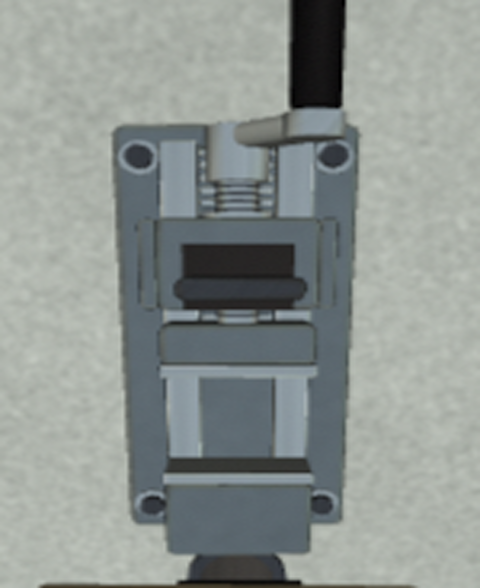

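```bash
python3 - <<'E'
from bl import *
inhand()
a=np.radians(-11.4); ex=np.array([np.cos(a),np.sin(a),0]); ey=np.array([-ex[1],ex[0],0])
c=np.array([600,-78,0])+43*ex+1.2*ey
M=Rc().as_matrix()
tcp=c+6*M[:,0]+1.0*M[:,1]; tcp[2]=72
print(c,tcp); go(tcp,Rt(ey,[0,0,-1]))
f=np.load('w10.npz');P=f['P'];d=f['d']
k=(d>0)&(P[...,2]>125)&(P[...,2]<146)&(np.hypot(P[...,0]-580,P[...,1]+75)<40); q=P[k]; c=q-[600,-78,0]
print('paddle X',np.percentile(c@ex,[1,50,99]).round(1),'Y',np.percentile(c@ey,[1,99]).round(1),q[:,2].max())
f=np.load('w9.npz');P=f['P'];d=f['d']
k=(d>0)&(P[...,2]>88)&(P[...,2]<120)&(np.hypot(P[...,0]-490,P[...,1]+45)<50); q=P[k]; c=q-[600,-78,0]
print('handle X',np.percentile(c@ex,[1,50,99]).round(1),'Y',np.percentile(c@ey,[1,50,99]).round(1),np.percentile(q[:,2],[5,50,95]))
E
```

```text
n 5455 tool med [ -5.1  -1.2 -27. ] ((-5.658820152282715, -1.1802406311035156), (23.12922477722168, 65.92049407958984), 0.04157524183392525)
p [648.3 -88.5 247.5] toolx [-0.98  0.2   0.  ] tooly [ 0.2   0.98 -0.  ] tz [-0. -0. -1.]
[642.38884932 -85.32294023   0.        ] [636.71113847 -83.14037319  72.        ]
dp cm [ -1.17   0.54 -17.53] rot deg [ 0.  -0.   0.2] rows>= 3.5
paddle X [-25.7 -22.5 -18.5] Y [-14.7  17.2] 141.33758646535313
handle X [-139.1 -105.9  -75.3] Y [ 7.  21.1 29.2] [ 94.53414549 104.44518769 106.64525921]
```

```bash
python3 -m crank '{"dp":[[-1.17,0.54,-3],[0,0,-3],[0,0,0],[0,0,0]],"delta_rot":[[0,0,0.2],[0,0,0],[0,0,0],[0,0,0]],"claw":[70,70,70,70]}'
python3 - <<'E'
from bl import *
inhand('w11')
a=np.radians(-11.4); ex=np.array([np.cos(a),np.sin(a),0]); ey=np.array([-ex[1],ex[0],0])
go([636.4,-83.0,72],Rt(ey,[0,0,-1]))
E
```

```text
time_s: 13.35
eef_pos: [637.1, -83.3, 187.9]
ee_rot: [-0.0, 0.099, 0.995, -0.0]
force: [-0.4, 0.6, -0.1]
grip_width: 0.788
n 5525 tool med [ -4.8  -0.8 -27. ] ((-5.494878768920898, -1.3445320129394531), (65.78148651123047, 23.031938552856445), 89.63368225097656)
p [637.1 -83.3 187.9] toolx [-0.98   0.197 -0.002] tooly [ 0.197  0.98  -0.001] tz [ 0.002 -0.001 -1.   ]
dp cm [ -0.11   0.05 -11.68] rot deg [ 0.1  0.1 -0. ] rows>= 2.3
```

View pics/w11.png

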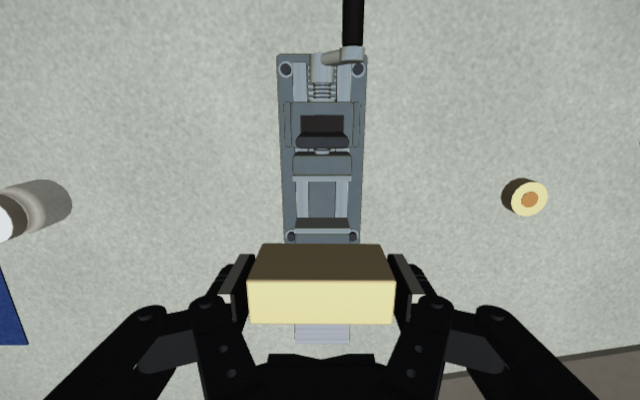

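```bash
python3 -m crank '{"dp":[[0,0,-4],[0,0,-4.2],[0,0,0],[0,0,0],[0,0,0]],"delta_rot":[[0,0,0],[0,0,0],[0,0,0],[0,0,0],[0,0,0]],"claw":[70,70,70,70,70]}'
python3 - <<'E'
from bl import *
inhand('w12')
E
```

```text
time_s: 13.9
eef_pos: [638.4, -83.7, 108.4]
ee_rot: [0.002, 0.099, 0.995, -0.001]
force: [0.7, -0.7, -0.7]
grip_width: 0.785
n 5625 tool med [ -4.7  -1.7 -27. ] ((-5.300142765045166, -1.471466064453125), (66.09171295166016, 23.47707748413086), 89.09103393554688)
p [638.4 -83.7 108.4] toolx [-0.98   0.197 -0.004] tooly [ 0.197  0.98  -0.001] tz [ 0.004 -0.002 -1.   ]
```

View pics/w12.png

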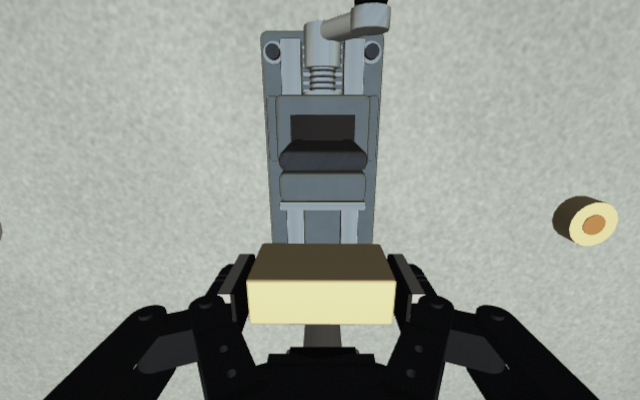

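```bash
python3 -m crank '{"dp":[[-0.15,0.05,0],[0,0,-1],[0,0,-1],[0,0,0],[0,0,0]],"delta_rot":[[0,0,0],[0,0,0],[0,0,0],[0,0,0],[0,0,0]],"claw":[70,70,70,70,70]}'
python3 -m crank '{"dp":[[0,0,-0.7],[0,0,-0.5],[0,0,0],[0,0,0]],"delta_rot":[[0,0,0],[0,0,0],[0,0,0],[0,0,0]],"claw":[70,70,70,70]}'
```

```text
time_s: 14.45
eef_pos: [635.2, -82.6, 84.5]
ee_rot: [-0.001, 0.099, 0.995, 0.0]
force: [0.5, 0.6, -0.9]
grip_width: 0.784
time_s: 14.85
eef_pos: [635.3, -82.7, 72.9]
ee_rot: [-0.0, 0.099, 0.995, -0.0]
force: [-0.7, -0.3, -0.2]
grip_width: 0.782
```

```bash
python3 -m crank '{"dp":[[0,0,-0.2],[0,0,0],[0,0,-0.15],[0,0,0],[0,0,0]],"delta_rot":[[0,0,0],[0,0,0],[0,0,0],[0,0,0],[0,0,0]],"claw":[70,70,70,70,70]}'
```

```text
time_s: 15.35
eef_pos: [635.4, -82.7, 69.5]
ee_rot: [-0.0, 0.099, 0.995, -0.0]
force: [0.8, -0.8, -1.2]
grip_width: 0.788
```

```bash
python3 -m crank '{"dp":[[0,0,-0.1],[0,0,-0.1],[0,0,-0.1],[0,0,0],[0,0,0]],"delta_rot":[[0,0,0],[0,0,0],[0,0,0],[0,0,0],[0,0,0]],"claw":[70,70,70,70,70]}'
```

```text
time_s: 15.85
eef_pos: [635.6, -82.7, 68.7]
ee_rot: [0.0, 0.099, 0.995, -0.0]
force: [-7.1, 1.6, 14.5]
grip_width: 0.791
```

```bash
python3 -m crank '{"dp":[[0,0,0.15],[0,0,0],[0,0,0],[0,0,0],[0,0,0],[0,0,2],[0,0,4],[0,0,4],[0,0,2],[0,0,0]],"delta_rot":[[0,0,0],[0,0,0],[0,0,0],[0,0,0],[0,0,0],[0,0,0],[0,0,0],[0,0,0],[0,0,0],[0,0,0]],"claw":[70,50,20,0,0,0,0,0,0,0]}'
python3 -m crank '{"dp":[[3,-0.6,0],[3,-0.6,1],[0,0,0],[0,0,0]],"delta_rot":[[0,0,0],[0,0,0],[0,0,0],[0,0,0]],"claw":[0,0,0,0]}'
cat > vz.py <<'E'
from h import *
a=np.radians(-11.4); ex=np.array([np.cos(a),np.sin(a),0]); ey=np.array([-ex[1],ex[0],0]); ez=np.array([0,0,1.])
O=np.array([600,-78,0.])+1.2*ey
def V(P): c=P-O; return np.stack([c@ex,c@ey,c[...,2]],-1)
def W(x,y,z): return O+x*ex+y*ey+z*ez
def tcpV(): return V(np.array(sense()['eef_pos'])).round(1)
E
python3 - <<'E'
from vz import *
m,T,im,d,P=cloud('wrist','w13'); v=V(P)
np.savez('w13',P=P,d=d,im=im)
def st(n,zl,zh,xl,xh,yl=-60,yh=60):
    k=(d>0)&(v[...,2]>zl)&(v[...,2]<zh)&(v[...,0]>xl)&(v[...,0]<xh)&(v[...,1]>yl)&(v[...,1]<yh); q=v[k]
    if len(q): print(n,len(q),np.percentile(q,[1,50,99],axis=0).round(1).tolist(), cv2.minAreaRect(q[:,:2].astype(np.float32)))
st('block top',91,101,20,60); st('fixed jaw',83,89,54,110); st('jaw',83,89,-10,22); st('paddle',130,146,-60,0); print(tcpV())
E
```

```text
time_s: 16.85
eef_pos: [636.5, -83.0, 191.4]
ee_rot: [0.003, 0.099, 0.995, -0.001]
force: [0.4, -0.7, -0.2]
grip_width: 1.0
time_s: 17.25
eef_pos: [695.0, -94.6, 195.9]
ee_rot: [-0.002, 0.099, 0.995, 0.0]
force: [-1.1, 0.5, 0.4]
grip_width: 1.001
block top 2572 [[28.9, -33.5, 93.5], [40.5, 0.1, 95.6], [52.6, 32.6, 97.2]] ((40.883644104003906, -0.3682136535644531), (68.10102844238281, 24.066234588623047), 89.9944839477539)
fixed jaw 2469 [[59.0, -24.1, 83.4], [77.5, 0.1, 85.5], [97.9, 24.3, 87.1]] ((78.39292907714844, 0.10293388366699219), (49.89445114135742, 39.805274963378906), 89.94178771972656)
jaw 1715 [[-5.9, -23.9, 83.2], [4.6, 0.1, 85.5], [15.3, 24.1, 87.2]] ((4.6579790115356445, 0.13318252563476562), (49.767147064208984, 21.21510887145996), 89.99146270751953)
paddle 862 [[-25.2, -15.6, 131.0], [-20.9, 0.1, 139.0], [-17.8, 16.3, 140.9]] ((-21.473392486572266, 0.4122772216796875), (7.668737411499023, 33.482330322265625), 0.08381419628858566)
[ 96.    1.4 196.4]
```

View pics/w13.png

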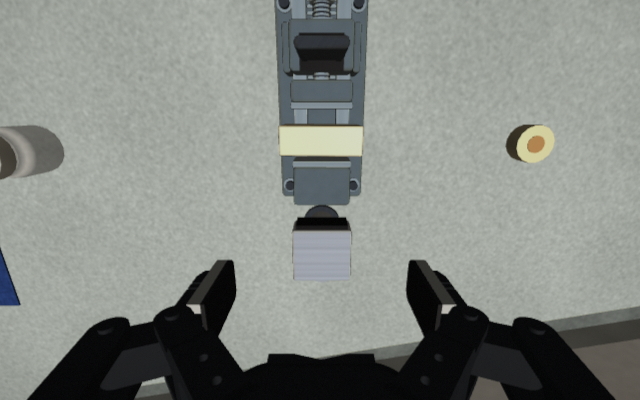

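```bash
python3 - <<'E'
from vz import *
go(W(-48,0,196),Rt(ey,[0,0,-1])); print(ex)
E
```

```text
dp cm [-14.14   2.71  -0.04] rot deg [-0.  -0.2 -0. ] rows>= 2.9
[ 0.98027117 -0.19765734  0.        ]
```

```bash
python3 -m crank '{"dp":[[-4.2,0.8,0],[-4.2,0.8,0],[-4.2,0.8,0],[-1.54,0.31,0],[0,0,0],[0,0,0]],"delta_rot":[[0,0,0],[0,0,0],[0,0,0],[0,0,0],[0,0,0],[0,0,0]],"claw":[255,255,255,255,255,255]}' 40
python3 - <<'E'
from vz import *
m,T,im,d,P=cloud('wrist','w14'); print(tcpV(),sense()['dq'].round(3),sense()['grip_width']); go(W(-48,0,112),Rt(ey,[0,0,-1]))
v=V(P); k=(d>0)&(v[...,2]>88)&(v[...,2]<125)&(v[...,0]<-60)&(v[...,0]>-160)&(np.abs(v[...,1])<60); q=v[k]
if len(q): print('handle',len(q),np.percentile(q,[1,50,99],axis=0).round(1).tolist())
E
```

```text
time_s: 17.9
eef_pos: [553.9, -67.6, 198.2]
ee_rot: [-0.0, 0.099, 0.995, -0.0]
force: [-0.7, -0.3, -0.1]
grip_width: 0.004
[-4.680e+01 -1.000e-01  1.979e+02] [ 0.001  0.018 -0.014 -0.     0.004 -0.   ] 0.00015552667338956336
dp cm [-0.11  0.04 -8.59] rot deg [ 0. -0. -0.] rows>= 1.7
handle 1704 [[-138.4, 6.3, 89.9], [-105.8, 19.8, 104.5], [-75.0, 28.0, 107.6]]
```

View pics/w14.png

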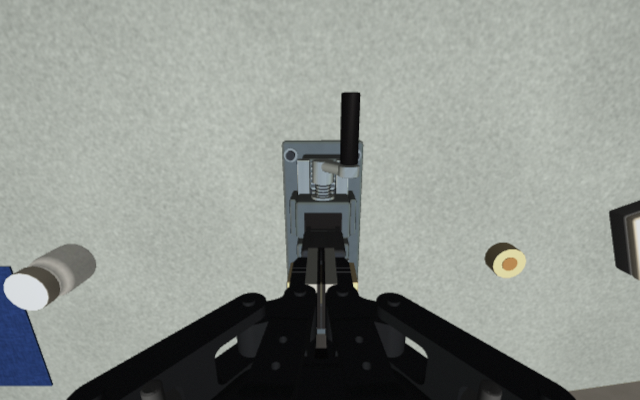

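```bash
python3 -m crank '{"dp":[[-0.11,0.04,-4.3],[0,0,-4.3],[0,0,0],[0,0,0]],"delta_rot":[[0,0,0],[0,0,0],[0,0,0],[0,0,0]],"claw":[255,255,255,255]}'
python3 -m crank '{"dp":[[0.5,-0.1,0],[0.5,-0.1,0],[0.5,-0.1,0],[0,0,0]],"delta_rot":[[0,0,0],[0,0,0],[0,0,0],[0,0,0]],"claw":[255,255,255,255]}'
python3 -c "
from vz import *
print(tcpV(),(sense()['force']@ex).round(1))"
```

```text
time_s: 18.35
eef_pos: [553.5, -67.4, 112.6]
ee_rot: [-0.0, 0.099, 0.995, -0.0]
force: [0.4, 0.6, 0.3]
grip_width: 0.002
time_s: 18.75
eef_pos: [568.5, -70.4, 112.7]
ee_rot: [0.0, 0.099, 0.995, -0.0]
force: [-2.9, 1.6, 3.2]
grip_width: 0.002
[-32.4   0.  112.7] -3.1
```

```bash
python3 -m crank '{"dp":[[0.5,-0.1,0],[0.5,-0.1,0],[0.5,-0.1,0],[0.3,-0.06,0],[0,0,0]],"delta_rot":[[0,0,0],[0,0,0],[0,0,0],[0,0,0],[0,0,0]],"claw":[255,255,255,255,255]}'
python3 -m crank '{"dp":[[0.3,-0.06,0],[0.3,-0.06,0],[0.3,-0.06,0],[0,0,0]],"delta_rot":[[0,0,0],[0,0,0],[0,0,0],[0,0,0]],"claw":[255,255,255,255]}'
python3 - <<'E'
from vz import *
print(tcpV(),(sense()['force']@ex).round(1))
m,T,im,d,P=cloud('top','t15'); save('t15c',cv2.resize(im[100:235,280:400],None,fx=4.4,fy=4.4,interpolation=cv2.INTER_CUBIC))
E
```

```text
time_s: 19.25
eef_pos: [585.8, -73.7, 111.4]
ee_rot: [-0.001, 0.099, 0.995, 0.0]
force: [-3.8, 1.6, -0.9]
grip_width: 0.003
time_s: 19.65
eef_pos: [594.7, -75.5, 111.5]
ee_rot: [-0.001, 0.099, 0.995, 0.0]
force: [-3.3, 0.6, -2.8]
grip_width: 0.002
[ -5.7   0.2 111.5] -3.4
```

View pics/t15c.png

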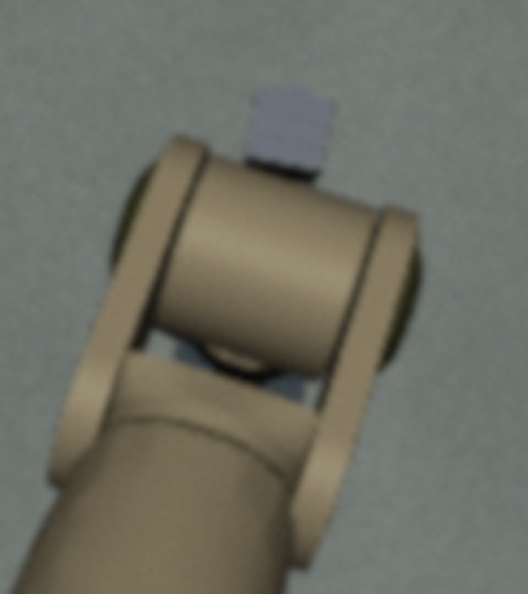

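```bash
python3 - <<'E'
from vz import *
m,T,im,d,P=cloud('scene'); save('s15c',cv2.resize(im[170:310,250:370],None,fx=4.2,fy=4.2,interpolation=cv2.INTER_CUBIC))
v=V(P)
def st(n,zl,zh,xl,xh,yl=-60,yh=60):
    k=(d>0)&(v[...,2]>zl)&(v[...,2]<zh)&(v[...,0]>xl)&(v[...,0]<xh)&(v[...,1]>yl)&(v[...,1]<yh); q=v[k]
    if len(q): print(n,len(q),np.percentile(q,[2,50,98],axis=0).round(1).tolist())
st('block top',92,101,20,65); st('jaw',80,90,-20,35)
E
```

```text
block top 197 [[31.6, -31.9, 92.2], [44.2, 1.4, 96.0], [55.6, 33.5, 99.3]]
jaw 134 [[-18.1, -22.9, 81.2], [7.8, 8.8, 85.7], [20.4, 25.9, 89.5]]
```

View pics/s15c.png

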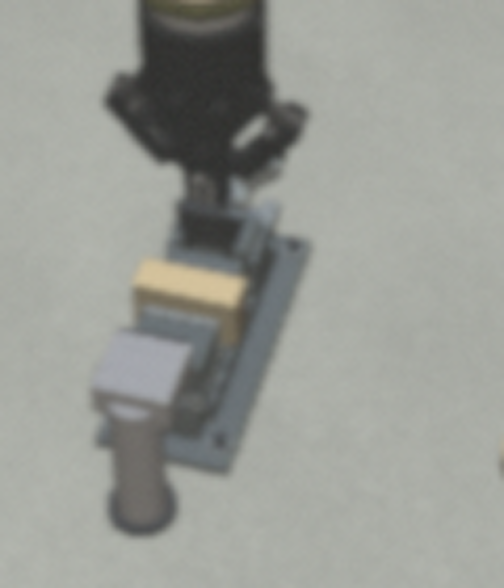

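```bash
python3 -m crank '{"dp":[[0.2,-0.04,0],[0.2,-0.04,0],[0.2,-0.04,0],[0.1,-0.02,0]],"delta_rot":[[0,0,0],[0,0,0],[0,0,0],[0,0,0]],"claw":[255,255,255,255]}'
python3 -c "
from vz import *
print(tcpV(),(sense()['force']@ex).round(1))"
python3 -m crank '{"dp":[[0.15,-0.03,0],[0.15,-0.03,0],[0.1,-0.02,0]],"delta_rot":[[0,0,0],[0,0,0],[0,0,0]],"claw":[255,255,255]}'
python3 -c "
from vz import *
print(tcpV(),(sense()['force']@ex).round(1))"
```

```text
time_s: 20.15
eef_pos: [601.3, -76.8, 111.6]
ee_rot: [-0.001, 0.099, 0.995, 0.0]
force: [-6.5, 0.5, -2.0]
grip_width: 0.0
[  1.1   0.3 111.6] -6.4
time_s: 20.45
eef_pos: [603.5, -77.2, 111.3]
ee_rot: [-0.004, 0.099, 0.995, 0.0]
force: [-20.0, 2.7, 5.1]
grip_width: 0.0
[  3.2   0.3 111.3] -20.1
```

```bash
python3 -m crank '{"dp":[[0,0,0],[-0.5,0.1,0],[-0.8,0.16,0],[-0.8,0.16,0],[-1,0.2,0],[-1,0.2,0],[-1,0.2,0],[0,0,4],[0,0,4],[0,0,0]],"delta_rot":[[0,0,0],[0,0,0],[0,0,0],[0,0,0],[0,0,0],[0,0,0],[0,0,0],[0,0,0],[0,0,0],[0,0,0]],"claw":[255,255,255,255,255,255,255,255,255,255]}'
python3 -m crank '{"dp":[[4.2,-0.8,0],[4.2,-0.8,0],[3,-0.6,0],[0,0,0],[0,0,0]],"delta_rot":[[0,0,0],[0,0,0],[0,0,0],[0,0,0],[0,0,0]],"claw":[0,0,0,0,0]}'
python3 - <<'E'
from vz import *
m,T,im,d,P=cloud('wrist','w16'); v=V(P)
def st(n,zl,zh,xl,xh,yl=-60,yh=60):
    k=(d>0)&(v[...,2]>zl)&(v[...,2]<zh)&(v[...,0]>xl)&(v[...,0]<xh)&(v[...,1]>yl)&(v[...,1]<yh); q=v[k]
    if len(q): print(n,len(q),np.percentile(q,[1,50,99],axis=0).round(1).tolist(), cv2.minAreaRect(q[:,:2].astype(np.float32)))
st('block top',91,101,20,65); st('fixed jaw',83,89,57,110); st('jaw',83,89,8,40); st('paddle',125,146,-60,20); st('handle',88,125,-160,-50);print(tcpV())
E
```

```text
time_s: 21.45
eef_pos: [557.1, -68.3, 197.7]
ee_rot: [0.005, 0.099, 0.995, -0.001]
force: [0.4, -0.7, -0.7]
grip_width: 0.003
time_s: 21.95
eef_pos: [668.8, -89.6, 191.0]
ee_rot: [-0.0, 0.099, 0.995, -0.0]
force: [-1.1, 0.4, 0.4]
grip_width: 0.845
block top 2379 [[34.7, -33.4, 92.0], [45.7, -0.2, 95.6], [57.8, 32.7, 97.1]] ((46.25484085083008, -0.4845161437988281), (23.4838809967041, 67.97704315185547), 0.2335374504327774)
fixed jaw 2148 [[61.3, -24.0, 83.6], [78.6, -0.2, 85.5], [97.5, 24.3, 87.1]] ((79.46775817871094, 0.20659637451171875), (49.70233917236328, 36.94485092163086), 89.75081634521484)
jaw 1634 [[13.1, -25.0, 83.2], [24.1, -0.2, 85.5], [34.8, 25.0, 88.3]] ((24.041419982910156, -0.8152923583984375), (22.06930160522461, 65.99673461914062), 0.07088061422109604)
paddle 745 [[-0.7, -15.8, 128.4], [3.2, 0.4, 138.7], [7.9, 16.3, 140.6]] ((3.360527992248535, 0.098541259765625), (33.166290283203125, 9.194429397583008), 89.81166076660156)
handle 1152 [[-78.6, 4.9, 88.8], [-62.7, 19.2, 104.2], [-55.0, 29.0, 107.9]] ((-67.38981628417969, 16.2239990234375), (26.895240783691406, 25.141679763793945), 89.5716781616211)
[ 69.3   1.1 191.7]
```

View pics/w16.png

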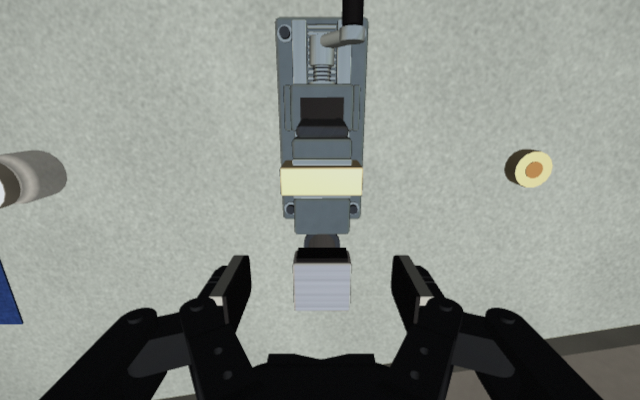

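```bash
python3 -m crank '{"dp":[[-4.1,1.2,0.2],[-4.1,1.2,0.2],[-4.1,1.2,0.2],[-4.1,1.2,0],[0,0,0],[0,0,0],[0,0,0]],"delta_rot":[[0,0,0],[0,0,0],[0,0,0],[0,0,0],[0,0,0],[0,0,0],[0,0,0]],"claw":[0,0,0,0,0,0,0]}'
python3 - <<'E'
from vz import *
m,T,im,d,P=cloud('wrist','w17'); v=V(P)
k=(d>0)&(im.max(-1)<70)&(v[...,2]>80)&(v[...,2]<125)&(v[...,0]<-50)&(v[...,0]>-140)&(np.abs(v[...,1])<60); q=v[k]
print('handle',len(q),np.percentile(q,[1,50,99],axis=0).round(1).tolist(),cv2.minAreaRect(q[:,:2].astype(np.float32)))
r=pinpoint('wrist','crank_pin'); print([(x['centre'],x['p']) for x in r[:2]]); 
if r: u,w=r[0]['centre']; print(V(ray_z(m,T,u,w,99.5)).round(1), V(P[int(w),int(u)]).round(1))
print(tcpV(),sense()['dq'].round(3)); go(W(-102,20,90),Rt(ey,[0,0,-1]))
E
```

```text
time_s: 22.7
eef_pos: [505.4, -41.9, 198.6]
ee_rot: [0.001, 0.099, 0.995, -0.0]
force: [0.1, -0.8, 0.4]
grip_width: 1.002
handle 1138 [[-120.3, 6.2, 82.2], [-92.7, 20.4, 104.4], [-63.8, 28.2, 106.5]] ((-91.8851089477539, 13.25157642364502), (57.08753967285156, 31.353137969970703), 1.110977053642273)
[([327.0, 210.1], 0.85)]
[-96.2  19.5  99.5] [-98.   19.3 104.5]
[-99.7  15.5 198.1] [ 0.001  0.007  0.002 -0.002  0.001  0.001]
dp cm [ -0.13   0.49 -10.81] rot deg [ 0.  0. -0.] rows>= 2.2
```

View pics/w17.png

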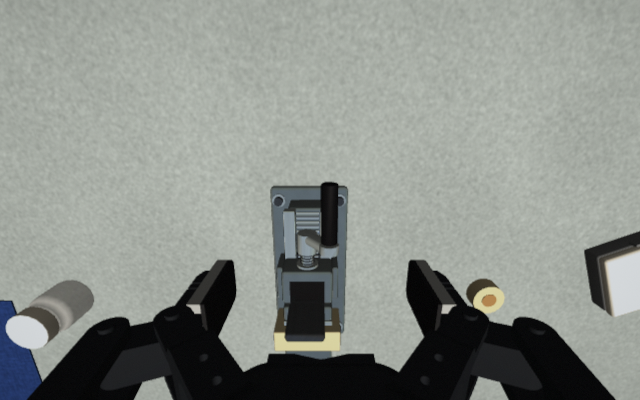

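```bash
python3 -m crank '{"dp":[[-0.12,0.53,-4],[0,0,-4],[0,0,-2.9],[0,0,0],[0,0,0],[0,0,0],[0,0,0],[0,0,0],[0,0,0],[0,0,0]],"delta_rot":[[0,0,0],[0,0,0],[0,0,0],[0,0,0],[0,0,0],[0,0,0],[0,0,0],[0,0,0],[0,0,0],[0,0,0]],"claw":[0,0,0,150,240,240,240,240,240,240]}' 30
python3 - <<'E'
from vz import *
print(tcpV(),V(O+np.array(sense()['force'])).round(1),sense()['grip_width']*85)
m,T,im,d,P=cloud('wrist','w18')
E
```

```text
time_s: 23.8
eef_pos: [504.2, -36.1, 89.9]
ee_rot: [0.001, 0.099, 0.995, 0.0]
force: [1.1, 3.6, 6.1]
grip_width: 0.16
[-102.2   21.    89.9] [0.4 3.7 6.1] 13.641260567294164
```

View pics/w18.png

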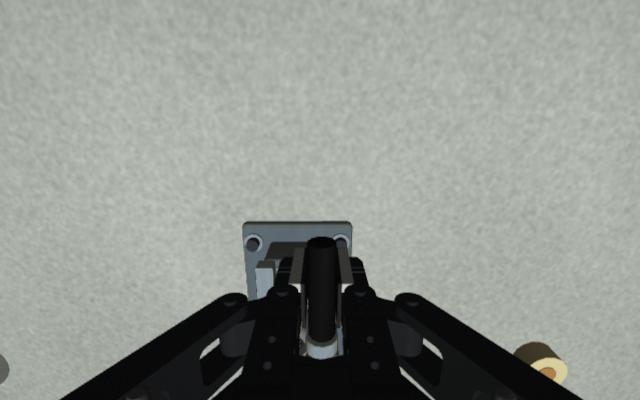

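```bash
python3 - <<'E'
from vz import *
th=np.radians(52.5+18*np.arange(21)); 
for a,b in zip(th[:-1],th[1:]):
    d=34*(np.cos(b)-np.cos(a))*ey+34*(np.sin(b)-np.sin(a))*ez
    print(round(np.degrees(b),1),(d/10).round(2).tolist())
E
```

```text
70.5 [-0.18, -0.92, 0.51]
88.5 [-0.21, -1.03, 0.19]
106.5 [-0.21, -1.03, -0.14]
124.5 [-0.19, -0.94, -0.46]
142.5 [-0.15, -0.76, -0.73]
160.5 [-0.1, -0.5, -0.93]
178.5 [-0.04, -0.19, -1.05]
196.5 [0.03, 0.14, -1.05]
214.5 [0.09, 0.45, -0.96]
232.5 [0.14, 0.72, -0.77]
250.5 [0.18, 0.92, -0.51]
268.5 [0.21, 1.03, -0.19]
286.5 [0.21, 1.03, 0.14]
304.5 [0.19, 0.94, 0.46]
322.5 [0.15, 0.76, 0.73]
340.5 [0.1, 0.5, 0.93]
358.5 [0.04, 0.19, 1.05]
376.5 [-0.03, -0.14, 1.05]
394.5 [-0.09, -0.45, 0.96]
412.5 [-0.14, -0.72, 0.77]
```

```bash
cat > cf.py <<'E'
from vz import *
s=sense(); v=V(np.array(s['eef_pos'])); f=np.array(s['force']); fv=np.array([f@ex,f@ey,f[2]])
y,z=v[1],v[2]+9-72  # handle centre about 9-10 above TCP
th=np.arctan2(z,y); tg=np.array([-np.sin(th),np.cos(th)]); rd=np.array([np.cos(th),np.sin(th)])
print('t',round(s['time_s'],2),'V',v.round(1),'F',fv.round(1),'theta',np.degrees(th).round(1),'r',np.hypot(y,z).round(1),'Ftan',(fv[1:]@tg).round(1),'Frad',(fv[1:]@rd).round(1),'grip',(85*s['grip_width']).round(1))
E
python3 -m crank '{"dp":[[-0.18,-0.92,0.51],[-0.21,-1.03,0.19],[-0.21,-1.03,-0.14],[0,0,0]],"delta_rot":[[0,0,0],[0,0,0],[0,0,0],[0,0,0]],"claw":[240,240,240,240]}'; python3 cf.py
```

```text
time_s: 24.25
eef_pos: [497.9, -67.3, 94.5]
ee_rot: [0.0, 0.1, 0.995, -0.0]
force: [3.1, -2.3, -0.8]
grip_width: 0.161Traceback (most recent call last):
  File "cf.py", line 5, in <module>
    print('t',round(s['time_s'],2),'V',v.round(1),'F',fv.round(1),'theta',np.degrees(th).round(1),'r',np.hypot(y,z).round(1),'Ftan',(fv[1:]@tg).round(1),'Frad',(fv[1:]@rd).round(1),'grip',(85*s['grip_width']).round(1))
                                                                                                                                                                                            ^^^^^^^^^^^^^^^^^^^^^^^^^^
AttributeError: 'float' object has no attribute 'round'
```

```bash
sed -i "s/(85\*s\['grip_width'\]).round(1)/round(85*s['grip_width'],1)/" cf.py; python3 cf.py; python3 -m crank '{"dp":[[-0.19,-0.94,-0.46],[-0.15,-0.76,-0.73],[-0.1,-0.5,-0.93],[-0.04,-0.19,-1.05],[0,0,0]],"delta_rot":[[0,0,0],[0,0,0],[0,0,0],[0,0,0],[0,0,0]],"claw":[240,240,240,240,240]}'; python3 cf.py
```

```text
t 24.25 V [-102.2  -10.9   94.5] F [ 3.5 -1.6 -0.8] theta 109.1 r 33.3 Ftan 1.8 Frad -0.2 grip 13.6
time_s: 24.75
eef_pos: [492.2, -88.9, 61.3]
ee_rot: [-0.001, 0.099, 0.995, 0.001]
force: [4.7, 8.9, -2.8]
grip_width: 0.16
t 24.75 V [-103.5  -33.2   61.3] F [ 2.8  9.7 -2.8] theta -177.1 r 33.2 Ftan 3.3 Frad -9.5 grip 13.6
```

```bash
python3 -m crank '{"dp":[[0.05,0.24,-1.05],[0.09,0.45,-0.96],[0.14,0.72,-0.77],[0.18,0.92,-0.51],[0,0,0]],"delta_rot":[[0,0,0],[0,0,0],[0,0,0],[0,0,0],[0,0,0]],"claw":[240,240,240,240,240]}'; python3 cf.py
```

```text
time_s: 25.25
eef_pos: [498.0, -66.2, 30.0]
ee_rot: [0.0, 0.099, 0.995, -0.0]
force: [2.6, 5.5, 7.2]
grip_width: 0.163
t 25.25 V [-102.3   -9.7   30. ] F [1.5 5.9 7.2] theta -106.5 r 34.4 Ftan 3.7 Frad -8.5 grip 13.9
```

```bash
python3 -m crank '{"dp":[[0.21,1.03,-0.06],[0.21,1.03,0.14],[0.19,0.94,0.46],[0.15,0.76,0.73],[0,0,0]],"delta_rot":[[0,0,0],[0,0,0],[0,0,0],[0,0,0],[0,0,0]],"claw":[240,240,240,240,240]}'; python3 cf.py
```

```text
time_s: 25.75
eef_pos: [505.7, -28.6, 42.8]
ee_rot: [0.0, 0.098, 0.995, -0.0]
force: [7.0, 3.3, -1.8]
grip_width: 0.162
t 25.75 V [-102.2   28.6   42.8] F [ 6.2  4.6 -1.8] theta -35.3 r 35.0 Ftan 1.2 Frad 4.8 grip 13.8
```

```bash
python3 -m crank '{"dp":[[0.29,0.44,0.93],[0.14,0.14,1.05],[0.03,-0.16,1.05],[-0.03,-0.46,0.96],[0,0,0]],"delta_rot":[[0,0,0],[0,0,0],[0,0,0],[0,0,0],[0,0,0]],"claw":[240,240,240,240,240]}'; python3 cf.py
```

```text
time_s: 26.25
eef_pos: [506.1, -28.3, 82.2]
ee_rot: [-0.005, 0.099, 0.995, 0.001]
force: [-11.7, 7.6, 1.6]
grip_width: 0.156
t 26.25 V [-101.9   29.    82.2] F [-13.    5.1   1.6] theta 33.5 r 34.8 Ftan -1.5 Frad 5.2 grip 13.3
```

```bash
python3 -m crank '{"dp":[[-0.3,-0.76,0.77],[-0.18,-0.92,0.51],[-0.21,-1.03,0.19],[-0.21,-1.03,-0.14],[0,0,0]],"delta_rot":[[0,0,0],[0,0,0],[0,0,0],[0,0,0],[0,0,0]],"claw":[240,240,240,240,240]}'; python3 cf.py
```

```text
time_s: 26.75
eef_pos: [498.5, -66.1, 94.9]
ee_rot: [-0.003, 0.099, 0.995, 0.001]
force: [-2.6, 5.1, -5.8]
grip_width: 0.159
t 26.75 V [-101.9   -9.7   94.9] F [-3.5  4.5 -5.8] theta 106.8 r 33.4 Ftan -2.7 Frad -6.9 grip 13.6
```

```bash
python3 -m crank '{"dp":[[-0.19,-0.9,-0.5],[-0.15,-0.72,-0.75],[0,0,0]],"delta_rot":[[0,0,0],[0,0,0],[0,0,0]],"claw":[240,240,240]}'; python3 cf.py;  python3 -m crank '{"dp":[[-0.1,-0.46,-0.93],[-0.04,-0.16,-1.05],[0,0,0]],"delta_rot":[[0,0,0],[0,0,0],[0,0,0]],"claw":[240,240,240]}'; python3 cf.py; python3 - <<'E'
from vz import *
m,T,im,d,P=cloud('scene'); save('s19c',cv2.resize(im[170:310,250:370],None,fx=4.2,fy=4.2,interpolation=cv2.INTER_CUBIC))
E
```

```text
time_s: 27.05
eef_pos: [495.3, -82.3, 82.7]
ee_rot: [-0.003, 0.099, 0.995, 0.001]
force: [-4.3, 7.0, -0.3]
grip_width: 0.159
t 27.05 V [-101.7  -26.1   82.7] F [-5.6  6.  -0.3] theta 142.9 r 32.7 Ftan -3.4 Frad -5.0 grip 13.6
time_s: 27.35
eef_pos: [494.2, -88.9, 63.2]
ee_rot: [-0.002, 0.099, 0.995, 0.0]
force: [-5.6, 2.9, 3.5]
grip_width: 0.16
t 27.35 V [-101.6  -32.8   63.2] F [-6.1  1.7  3.5] theta 179.6 r 32.8 Ftan -3.5 Frad -1.7 grip 13.6
```

View pics/s19c.png

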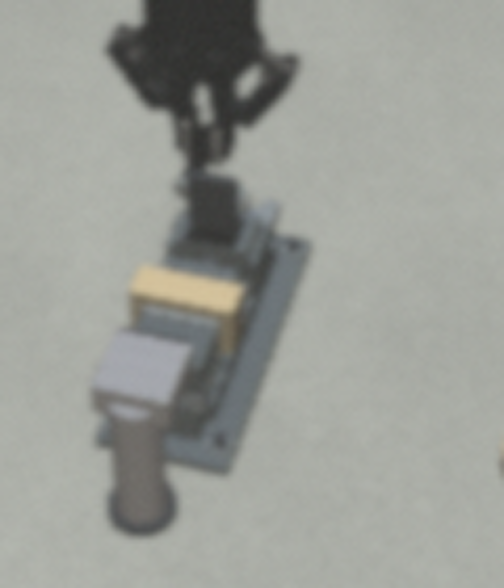

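```bash
python3 -m crank '{"dp":[[0.03,0.14,-1.05],[0.09,0.45,-0.96],[0,0,0]],"delta_rot":[[0,0,0],[0,0,0],[0,0,0]],"claw":[240,240,240]}'; python3 cf.py;  python3 -m crank '{"dp":[[0.14,0.72,-0.77],[0.18,0.92,-0.51],[0,0,0]],"delta_rot":[[0,0,0],[0,0,0],[0,0,0]],"claw":[240,240,240]}'; python3 cf.py; python3 - <<'E'
from vz import *
m,T,im,d,P=cloud('wrist','w20')
E
```

```text
time_s: 27.7
eef_pos: [495.2, -82.4, 42.7]
ee_rot: [-0.003, 0.099, 0.995, 0.001]
force: [-4.1, 3.5, -2.5]
grip_width: 0.158
t 27.7 V [-101.9  -26.2   42.7] F [-4.7  2.6 -2.5] theta -142.2 r 33.1 Ftan 3.6 Frad -0.6 grip 13.4
time_s: 28.0
eef_pos: [498.5, -66.1, 30.4]
ee_rot: [-0.002, 0.098, 0.995, 0.0]
force: [-5.8, 2.7, 0.4]
grip_width: 0.16
t 28.0 V [-101.9   -9.6   30.4] F [-6.2  1.5  0.4] theta -106.4 r 34.0 Ftan 1.3 Frad -0.8 grip 13.6
```

View pics/w20.png

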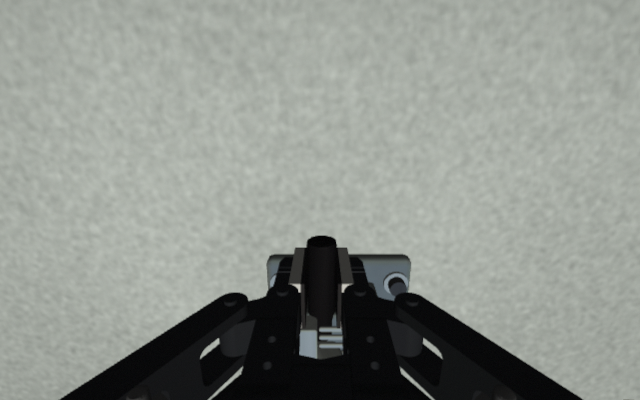

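```bash
python3 -m crank '{"dp":[[0.21,1.03,-0.19],[0.21,1.03,0.14]],"delta_rot":[[0,0,0],[0,0,0]],"claw":[240,240]}'; python3 cf.py;  python3 -m crank '{"dp":[[0.19,0.94,0.46],[0.15,0.76,0.73]],"delta_rot":[[0,0,0],[0,0,0]],"claw":[240,240]}'; python3 cf.py;python3 -m crank '{"dp":[[0.1,0.5,0.93],[0.04,0.19,1.05]],"delta_rot":[[0,0,0],[0,0,0]],"claw":[240,240]}'; python3 cf.py
```

```text
time_s: 28.25
eef_pos: [502.4, -46.7, 29.7]
ee_rot: [-0.003, 0.099, 0.995, -0.0]
force: [-6.0, -4.2, -2.7]
grip_width: 0.158
t 28.25 V [-101.9   10.2   29.7] F [-5.1 -5.3 -2.7] theta -72.9 r 34.8 Ftan -5.8 Frad 1.0 grip 13.4
time_s: 28.45
eef_pos: [505.9, -29.2, 41.5]
ee_rot: [-0.003, 0.099, 0.995, -0.0]
force: [-5.0, -2.9, -6.5]
grip_width: 0.16
t 28.45 V [-101.9   28.    41.5] F [-4.3 -3.8 -6.5] theta -37.5 r 35.3 Ftan -7.5 Frad 0.9 grip 13.6
time_s: 28.65
eef_pos: [507.4, -21.8, 61.7]
ee_rot: [-0.003, 0.099, 0.995, 0.0]
force: [-5.5, -2.0, -7.6]
grip_width: 0.164
t 28.65 V [-101.9   35.6   61.7] F [-5.  -3.  -7.6] theta -2.0 r 35.6 Ftan -7.7 Frad -2.7 grip 13.9
```

```bash
python3 -m crank '{"dp":[[-0.08,0,0],[0,0,0]],"delta_rot":[[0,0,0],[0,0,0]],"claw":[240,240]}'; python3 cf.py;  python3 -m crank '{"dp":[[0,0.02,0.35],[0,-0.02,0.35]],"delta_rot":[[0,0,0],[0,0,0]],"claw":[240,240]}'; python3 cf.py
```

```text
time_s: 28.85
eef_pos: [507.4, -22.0, 62.5]
ee_rot: [-0.001, 0.099, 0.995, 0.0]
force: [-5.5, 3.0, -2.4]
grip_width: 0.159
t 28.85 V [-101.9   35.4   62.5] F [-6.   1.8 -2.4] theta -0.8 r 35.4 Ftan -2.4 Frad 1.9 grip 13.5
time_s: 29.05
eef_pos: [507.3, -22.4, 68.9]
ee_rot: [-0.001, 0.099, 0.995, 0.0]
force: [-5.5, -0.3, -8.8]
grip_width: 0.163
t 29.05 V [-101.9   35.    68.9] F [-5.3 -1.4 -8.8] theta 9.6 r 35.5 Ftan -8.5 Frad -2.9 grip 13.8
```

```bash
python3 -m crank '{"dp":[[-0.05,-0.1,0.25],[0,-0.1,0.25]],"delta_rot":[[0,0,0],[0,0,0]],"claw":[240,240]}'; python3 cf.py;  python3 -m crank '{"dp":[[0,0,0]],"delta_rot":[[0,0,0]],"claw":[240]}'; python3 cf.py; python3 -m crank '{"dp":[[-0.02,-0.1,0.2],[-0.02,-0.1,0.2]],"delta_rot":[[0,0,0],[0,0,0]],"claw":[240,240]}'; python3 cf.py
```

```text
time_s: 29.25
eef_pos: [507.0, -24.0, 73.9]
ee_rot: [-0.001, 0.099, 0.995, 0.0]
force: [-4.4, 4.8, -7.5]
grip_width: 0.16
t 29.25 V [-101.9   33.4   73.9] F [-5.3  3.9 -7.5] theta 18.2 r 35.1 Ftan -8.3 Frad 1.4 grip 13.6
time_s: 29.35
eef_pos: [507.0, -24.0, 74.1]
ee_rot: [-0.001, 0.099, 0.995, 0.0]
force: [-6.4, 4.5, -5.9]
grip_width: 0.161
t 29.35 V [-101.9   33.3   74.1] F [-7.1  3.1 -5.9] theta 18.4 r 35.1 Ftan -6.6 Frad 1.1 grip 13.7
time_s: 29.55
eef_pos: [506.6, -25.7, 77.9]
ee_rot: [-0.001, 0.099, 0.995, 0.001]
force: [-4.2, 6.8, -7.1]
grip_width: 0.156
t 29.55 V [-101.9   31.6   77.9] F [-5.4  5.9 -7.1] theta 25.3 r 35.0 Ftan -8.9 Frad 2.3 grip 13.2
```

```bash
python3 -m crank '{"dp":[[0,0,0],[0,0,0],[0,0,0],[0,0,0],[0,0,4],[0,0,4],[0,0,4],[0,0,0]],"delta_rot":[[0,0,0],[0,0,0],[0,0,0],[0,0,0],[0,0,0],[0,0,0],[0,0,0],[0,0,0]],"claw":[180,80,0,0,0,0,0,0]}'
python3 -m crank '{"dp":[[4.2,-1.3,0],[4.2,-1.3,0],[4.2,-1.3,0],[4.2,-1.3,0],[0,0,0],[0,0,0]],"delta_rot":[[0,0,0],[0,0,0],[0,0,0],[0,0,0],[0,0,0],[0,0,0]],"claw":[0,0,0,0,0,0]}'
python3 - <<'E'
from vz import *
m,T,im,d,P=cloud('wrist','w21'); v=V(P)
def st(n,zl,zh,xl,xh,yl=-60,yh=60):
    k=(d>0)&(v[...,2]>zl)&(v[...,2]<zh)&(v[...,0]>xl)&(v[...,0]<xh)&(v[...,1]>yl)&(v[...,1]<yh); q=v[k]
    if len(q): print(n,len(q),np.percentile(q,[1,50,99],axis=0).round(1).tolist(), cv2.minAreaRect(q[:,:2].astype(np.float32)))
st('block top',91,101,20,65); st('fixed jaw',83,89,57,110); st('jaw',83,89,8,40,-24,24);st('saddle',84,90,-60,12,-30,30); st('paddle',125,146,-60,20); st('handle',80,125,-160,-50);print(tcpV())
m,T,im,d,P=cloud('scene'); save('s21c',cv2.resize(im[170:310,250:370],None,fx=4.2,fy=4.2,interpolation=cv2.INTER_CUBIC))
E
```

```text
time_s: 30.35
eef_pos: [509.5, -27.1, 203.2]
ee_rot: [0.005, 0.099, 0.995, -0.001]
force: [0.6, -1.3, -0.7]
grip_width: 0.997
time_s: 30.95
eef_pos: [675.2, -78.6, 195.9]
ee_rot: [-0.001, 0.099, 0.995, 0.0]
force: [0.5, -0.0, 0.2]
grip_width: 1.002
block top 2333 [[34.7, -33.4, 91.6], [45.7, 0.0, 95.6], [57.9, 32.7, 97.1]] ((46.306583404541016, -0.3856697082519531), (23.669261932373047, 68.0757064819336), 0.13856036961078644)
fixed jaw 2117 [[61.2, -23.9, 83.6], [78.8, 0.3, 85.5], [97.5, 24.4, 87.1]] ((79.40707397460938, 0.14915084838867188), (49.54777526855469, 37.22528839111328), 89.30683135986328)
jaw 1519 [[13.4, -23.3, 83.4], [23.9, 0.1, 85.5], [34.8, 23.6, 87.3]] ((24.130542755126953, -0.10599327087402344), (21.639684677124023, 47.78087615966797), 0.05677609518170357)
saddle 2223 [[-38.1, -24.3, 85.1], [-25.7, 1.5, 87.8], [-3.4, 24.5, 89.7]] ((-20.882949829101562, -0.10436630249023438), (49.925636291503906, 35.01769256591797), 89.98377227783203)
paddle 709 [[-17.0, -15.7, 135.8], [-13.2, 0.4, 139.0], [-9.1, 16.3, 141.1]] ((-13.071170806884766, 0.2284717559814453), (7.8949761390686035, 33.508636474609375), 0.028739456087350845)
handle 245 [[-63.3, -6.1, 80.0], [-57.0, 0.2, 81.1], [-50.1, 5.7, 82.9]] ((-56.70941925048828, -0.262326717376709), (13.325464248657227, 13.41145133972168), 89.82090759277344)
[ 73.3  13.3 197. ]
```

View pics/w21.png

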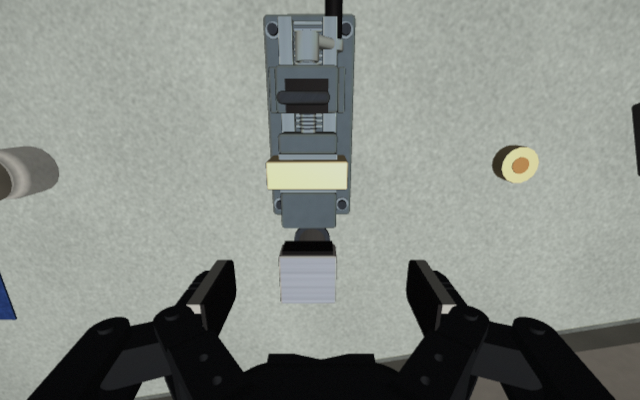

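View pics/s21c.png

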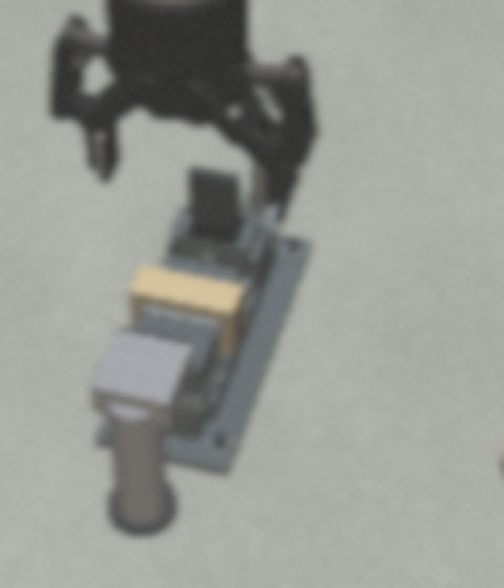

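```bash
python3 -m crank '{"dp":[[-3,2,3],[-3,2,3],[0,0,0]],"delta_rot":[[0,0,0],[0,0,0],[0,0,0]],"claw":[0,0,0]}'; python3 -c "
from h import *
print(sense()['force'],finish_job())"
```

```text
time_s: 31.35
eef_pos: [613.5, -36.1, 264.2]
ee_rot: [0.004, 0.098, 0.995, -0.001]
force: [0.6, 0.2, 0.8]
grip_width: 1.0
the job is handed in; nothing more can be done
[0.55794077 0.21304901 0.79008144] None
```

The block is clamped in the vise, standing on its long narrow side crosswise between the jaws. I handed the job in at about 31 s. The hand-in gives no verdict.

**What I did:**
- I turned the block onto its 68 x 24 mm side on the bench and gripped it again from above. Then I set it on the vise bed.
- I pressed the lever and slid the jaw until it pushed the block against the fixed jaw, at about 20 N on the paddle. Then I let the lever spring back.
- I turned the crank clockwise just under two turns, let go and moved the gripper clear.

**Last checks:**
- **Block position:** its top is 95.6 mm above the bench (96 expected), square to the jaws within about 0.2°. It touches both jaw faces within about 1 mm and sits within about 0.5 mm of centre.
- **Tightness:** the crank force had risen steadily to about 8 to 9 N when I stopped, slightly above the 5 to 8 N you gave as tight. I estimate that is about half a turn past contact.
- **Lever and robot:** the lever stood upright, and the wrist force was below 1 N with the gripper open and clear of everything.

**Checks that disagreed or were not done:**
- **Saddle slack:** the saddle moved back about 7 to 9 mm while I tightened, more than the 5 mm of slack stated. I put the extra down to clamp give and measuring error, since the crank force kept rising.
- **Lever before cranking:** just after I let it go it still seemed slightly tilted, about 0.06 rad. That fits the pawl resting on a tooth, and it was upright by the end.
- **Other items:** I did not measure the puck, slide box, jar and saw again at the end. The arm went near none of them.

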